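Goods-in check: feel the spring guides with a blade and sort them

ROBOT

A 6-joint arm with a two-finger parallel gripper is mounted at the origin on the work surface. World frame = base frame: x ahead of the robot, y to its left, z up, the work surface at z = 0. Lengths are in m, angles in rad, forces in N, time in s.
With the tool pointing down it reaches from about 0.275 to 0.725 m from the base axis. Payload 15.9 kg.
Tool frame: the origin (TCP) lies at the very end of the fingers, on their centre line; the grasp point (between the pads) lies 19 mm behind it; z points along the fingers, y is the direction in which the jaws open and shut (so a half turn about z gives the same grasp; the last joint's range is limited). The gripper opens to 85 mm and grips with 20 to 120 N. Pads are 22 mm wide; open, the fingers measure 114 mm over their backs; the gripper's body (76 mm by 85 mm) begins 54 mm behind the grasp point. The pads swing forward as they close: fully open they stand 13 mm farther back than shut.
Start: joints at [1.232, 0.213, -0.034, 1.323, 0, 1.571], TCP at [0.166, 0.472, 0.231] pointing down, gripper open.
Joint ranges: [-2.98, 2.98], [-0.74, 1.72], [-1.14, 1.35], [-2.1, 2.04], [-1.57, 1.44], [-3.14, 3.14]. Speed limits (rad/s): [1.89, 1.89, 2.39, 2.57, 3.14, 3.14].

INTERFACE

Orientations are given as [roll, pitch, yaw] about the fixed x, y, z axes, in that order (R = Rz(yaw) Ry(pitch) Rx(roll)).
In Python, from bench import bot gives the robot as it stands. The module is installed in compiled form; this text tells all that it offers.
- The arm moves only by the tool apply_moves, never from a script. Its argument "series" is a list of rows, each an object with "travel": the shift along the tool's x, y, z in cm, a list of three; "delta_rot": the turn, a rotation vector about the tool's x, y, z in rad, a list of three. In form: [{"travel": [tx, ty, tz], "delta_rot": [rx, ry, rz]}, ...]. A call has 1 to 10 rows; each row is the pose to reach, as a shift and turn from the pose commanded when the call began, along the tool's axes at that moment; what a row does not reach only later rows make up. A row lasts 1/12 s, in which the tool goes at most 41.7 mm and 7.16 degrees, less where a joint would pass 70% of its speed; a pose out of reach is approached as far as the arm can. A call with a gripper value outside its range is refused whole. "grip" is the finger opening in cm, from 0 to 8.54, set as the call begins (left out, the last holds). The fingers move at their own pace and stop on an object; "newtons" is the grip in N (left out, the last holds). Time passes only in rows, so rows that repeat a pose let the fingers close. It gives the time, the measured TCP pose, the force and the opening at its end, in the units of the state.
- bot.get_state(): the state, without advancing time (a new reading comes with each control period).
- bot.read_camera(name): name is "scene" or "top" or "wrist"; returns a dict with "pixels" (400x640x3 uint8, red, green, blue), "fx", "fy", "cx", "cy" (pixels), "extrinsics" (4x4, takes a point from camera to world coordinates). Camera axes: x right, y down, z forward; pixel columns grow to the right and rows downward; lengths in m; the calibration is good to about 2 mm. A picture is of the moment at which its call begins. There is no depth.
- bot.hand_in(): hands the job in, once; it reports no verdict.
The state is a dict: "t": time; "joint_pos": joint angles; "joint_vel": joint speeds; "joint_efforts": joint torques, N m; "ee_pos": TCP position; "tool_rot": TCP orientation; "ft_force": force on the tool from outside, world axes, zero at the start; "torque": the same for the moment, N m; "grip_width": opening from 0.0 (shut) to 1.0 (fully open).
Only numpy, scipy, OpenCV 4.12 (cv2) and the standard library are available. Lean on these libraries where they do the work, as an engineer would, in place of code of your own. Each camera call takes 0.05 s, during which the arm holds its last target.

TASK

Check the delivered spring guides at the goods-in desk: slide the feeler blade down into the slot of each one and feel the drag, without forcing it. Stand the guides that grip the blade with a light, steady drag upright in the green tray, and those that are slack (no drag) upright in the red tray; put the blade back fully home in its stand and do not disturb the stamp, the tin or the pen pot.

Things in the scene. Friction and masses are not known exactly. Their poses are not given: they have to be found in the camera images.
- guide1_mid (a point): Centre (28 mm above the underside) of spring guide 1: a loose metal block 48 (x) x 56 (y) x 56 mm tall, 0.7 to 0.85 kg, upright; grasp it across either pair of sides. A slot runs along its y, open at the top and both ends, lined with brass spring leaves. All guides look alike: how worn the springs are is out of sight and in no reading, only felt. None if absent.
- guide1_throat (a point): In guide 1's slot: on its centre line, 20 mm above its underside. Brass lips slope inward as a funnel from 18 mm wide at the top (52 mm above the underside) to 7 mm (36 mm above); below that the slot is 7 mm wide down to its floor 6 mm above the underside; the leaves stand 3 mm apart from 37 down to 11 mm above it and give way.
- guide2_mid (a point): Centre (28 mm above the underside) of spring guide 2: a loose metal block 48 (x) x 56 (y) x 56 mm tall, 0.7 to 0.85 kg, upright; grasp it across either pair of sides. A slot runs along its y, open at the top and both ends, lined with brass spring leaves. All guides look alike: how worn the springs are is out of sight and in no reading, only felt. None if absent.
- guide2_throat (a point): In guide 2's slot: on its centre line, 20 mm above its underside. Brass lips slope inward as a funnel from 18 mm wide at the top (52 mm above the underside) to 7 mm (36 mm above); below that the slot is 7 mm wide down to its floor 6 mm above the underside; the leaves stand 3 mm apart from 37 down to 11 mm above it and give way.
- guide3_mid (a point): Centre (28 mm above the underside) of spring guide 3: a loose metal block 48 (x) x 56 (y) x 56 mm tall, 0.7 to 0.85 kg, upright; grasp it across either pair of sides. A slot runs along its y, open at the top and both ends, lined with brass spring leaves. All guides look alike: how worn the springs are is out of sight and in no reading, only felt. None if absent.
- guide3_throat (a point): In guide 3's slot: on its centre line, 20 mm above its underside. Brass lips slope inward as a funnel from 18 mm wide at the top (52 mm above the underside) to 7 mm (36 mm above); below that the slot is 7 mm wide down to its floor 6 mm above the underside; the leaves stand 3 mm apart from 37 down to 11 mm above it and give way.
- guide4_mid (a point): Centre (28 mm above the underside) of spring guide 4: a loose metal block 48 (x) x 56 (y) x 56 mm tall, 0.7 to 0.85 kg, upright; grasp it across either pair of sides. A slot runs along its y, open at the top and both ends, lined with brass spring leaves. All guides look alike: how worn the springs are is out of sight and in no reading, only felt. None if absent.
- guide4_throat (a point): In guide 4's slot: on its centre line, 20 mm above its underside. Brass lips slope inward as a funnel from 18 mm wide at the top (52 mm above the underside) to 7 mm (36 mm above); below that the slot is 7 mm wide down to its floor 6 mm above the underside; the leaves stand 3 mm apart from 37 down to 11 mm above it and give way.
- guide5_mid (a point): Centre (28 mm above the underside) of spring guide 5: a loose metal block 48 (x) x 56 (y) x 56 mm tall, 0.7 to 0.85 kg, upright; grasp it across either pair of sides. A slot runs along its y, open at the top and both ends, lined with brass spring leaves. All guides look alike: how worn the springs are is out of sight and in no reading, only felt. None if absent.
- guide5_throat (a point): In guide 5's slot: on its centre line, 20 mm above its underside. Brass lips slope inward as a funnel from 18 mm wide at the top (52 mm above the underside) to 7 mm (36 mm above); below that the slot is 7 mm wide down to its floor 6 mm above the underside; the leaves stand 3 mm apart from 37 down to 11 mm above it and give way.
- guide6_mid (a point): Centre (28 mm above the underside) of spring guide 6: a loose metal block 48 (x) x 56 (y) x 56 mm tall, 0.7 to 0.85 kg, upright; grasp it across either pair of sides. A slot runs along its y, open at the top and both ends, lined with brass spring leaves. All guides look alike: how worn the springs are is out of sight and in no reading, only felt. None if absent.
- guide6_throat (a point): In guide 6's slot: on its centre line, 20 mm above its underside. Brass lips slope inward as a funnel from 18 mm wide at the top (52 mm above the underside) to 7 mm (36 mm above); below that the slot is 7 mm wide down to its floor 6 mm above the underside; the leaves stand 3 mm apart from 37 down to 11 mm above it and give way.
- blade_grip (a point): Centre of the feeler blade's orange handle: 20 mm (x) x 34 mm (y) x 62 mm tall. The steel blade, 3 mm thick (x), 16 mm wide (y), sticks out 50 mm below the handle's underside; its end lies 81 mm below this point. About 90 g. It starts upright in its stand. In a guide: width along the slot, centred along it, and pushed down until its end is about 14 mm above the guide's underside.
- blade_tip (a point): Middle of the blade's lower end. What is felt: in a sound guide it takes 5 to 16 N to part the leaves (end 33 to 24 mm above the underside), then a steady drag of 2.5 to 5 N, pushed or pulled; in a slack one under 0.5 N all the way if it is on the centre line (within 2 mm). The rules' guideN_wear: under 0.010 is sound, over 0.014 slack, between them either tray will do.
- stand_seat (a point): Where blade_grip is with the blade fully home, handle resting on the stand's top; 93 mm above the table. The stand is a fixed blue block 44 (x) x 58 (y) x 62 mm tall on a black foot 56 x 66 mm; its hole, 12 mm (x) x 26 mm (y), goes from the top down to 10 mm above the table. The blade's width lies along the stand's y, either way round.
- tray_green: Fixed wooden tray with a green floor and green rim, for sound guides: inside 150 mm (x) x 230 mm (y), walls 6 mm thick, rim 36 mm above the table, floor 6 mm above the table. Origin: centre of its underside, on the table. It takes four guides side by side along its y, 55 mm apart (slots along its x).
- tray_red: The same tray with a red floor and red rim, for slack guides. Origin likewise.
- stamp: A dark wooden hand stamp, 34 mm across and 58 mm tall, standing among the guides. A bystander. Origin: centre of its underside.
- tin: A round green tin with a bright lid, 52 mm across and 34 mm tall, standing among the guides. A bystander. Origin: centre of its underside.
- pen_pot: A fixed black pen pot, 64 mm across, with pens up to about 110 mm high. A bystander. Origin: centre of its underside.

How it is judged:
On the way:
1. the blade has been slid down into the slot of one of the guides (its end within 12 mm of the throat) ((distance between blade_tip and guide1_throat below 0.012 m or distance between blade_tip and guide2_throat below 0.012 m or distance between blade_tip and guide3_throat below 0.012 m or distance between blade_tip and guide4_throat below 0.012 m or distance between blade_tip and guide5_throat below 0.012 m or distance between blade_tip and guide6_throat below 0.012 m)), for 0.1 s.
At the end, for the whole second after the job is handed in: Every guide present stands upright (0.15 rad) and still on a tray floor, its centre inside the walls: light drag in the green tray, slack in the red. The blade stands still in its stand, handle centre within 9 mm of stand_seat, upright within 0.1 rad ((value of joint guide1_wear above 0.01 m or (x of guide1_mid in the frame of tray_green between -0.076 and 0.076 m and y of guide1_mid in the frame of tray_green between -0.116 and 0.116 m and height (world z) of guide1_mid between 0.03 and 0.039 m and angle between guide1_mid's own z axis and vertical below 0.15 rad and linear speed of guide1 below 0.03 m/s)) and (value of joint guide1_wear below 0.014 m or (x of guide1_mid in the frame of tray_red between -0.076 and 0.076 m and y of guide1_mid in the frame of tray_red between -0.116 and 0.116 m and height (world z) of guide1_mid between 0.03 and 0.039 m and angle between guide1_mid's own z axis and vertical below 0.15 rad and linear speed of guide1 below 0.03 m/s)) and ((x of guide1_mid in the frame of tray_green between -0.076 and 0.076 m and y of guide1_mid in the frame of tray_green between -0.116 and 0.116 m and height (world z) of guide1_mid between 0.03 and 0.039 m and angle between guide1_mid's own z axis and vertical below 0.15 rad and linear speed of guide1 below 0.03 m/s) or (x of guide1_mid in the frame of tray_red between -0.076 and 0.076 m and y of guide1_mid in the frame of tray_red between -0.116 and 0.116 m and height (world z) of guide1_mid between 0.03 and 0.039 m and angle between guide1_mid's own z axis and vertical below 0.15 rad and linear speed of guide1 below 0.03 m/s)) and (value of joint guide2_wear above 0.01 m or (x of guide2_mid in the frame of tray_green between -0.076 and 0.076 m and y of guide2_mid in the frame of tray_green between -0.116 and 0.116 m and height (world z) of guide2_mid between 0.03 and 0.039 m and angle between guide2_mid's own z axis and vertical below 0.15 rad and linear speed of guide2 below 0.03 m/s)) and (value of joint guide2_wear below 0.014 m or (x of guide2_mid in the frame of tray_red between -0.076 and 0.076 m and y of guide2_mid in the frame of tray_red between -0.116 and 0.116 m and height (world z) of guide2_mid between 0.03 and 0.039 m and angle between guide2_mid's own z axis and vertical below 0.15 rad and linear speed of guide2 below 0.03 m/s)) and ((x of guide2_mid in the frame of tray_green between -0.076 and 0.076 m and y of guide2_mid in the frame of tray_green between -0.116 and 0.116 m and height (world z) of guide2_mid between 0.03 and 0.039 m and angle between guide2_mid's own z axis and vertical below 0.15 rad and linear speed of guide2 below 0.03 m/s) or (x of guide2_mid in the frame of tray_red between -0.076 and 0.076 m and y of guide2_mid in the frame of tray_red between -0.116 and 0.116 m and height (world z) of guide2_mid between 0.03 and 0.039 m and angle between guide2_mid's own z axis and vertical below 0.15 rad and linear speed of guide2 below 0.03 m/s)) and (value of joint guide3_wear above 0.01 m or (x of guide3_mid in the frame of tray_green between -0.076 and 0.076 m and y of guide3_mid in the frame of tray_green between -0.116 and 0.116 m and height (world z) of guide3_mid between 0.03 and 0.039 m and angle between guide3_mid's own z axis and vertical below 0.15 rad and linear speed of guide3 below 0.03 m/s)) and (value of joint guide3_wear below 0.014 m or (x of guide3_mid in the frame of tray_red between -0.076 and 0.076 m and y of guide3_mid in the frame of tray_red between -0.116 and 0.116 m and height (world z) of guide3_mid between 0.03 and 0.039 m and angle between guide3_mid's own z axis and vertical below 0.15 rad and linear speed of guide3 below 0.03 m/s)) and ((x of guide3_mid in the frame of tray_green between -0.076 and 0.076 m and y of guide3_mid in the frame of tray_green between -0.116 and 0.116 m and height (world z) of guide3_mid between 0.03 and 0.039 m and angle between guide3_mid's own z axis and vertical below 0.15 rad and linear speed of guide3 below 0.03 m/s) or (x of guide3_mid in the frame of tray_red between -0.076 and 0.076 m and y of guide3_mid in the frame of tray_red between -0.116 and 0.116 m and height (world z) of guide3_mid between 0.03 and 0.039 m and angle between guide3_mid's own z axis and vertical below 0.15 rad and linear speed of guide3 below 0.03 m/s)) and (value of joint guide4_wear above 0.01 m or (x of guide4_mid in the frame of tray_green between -0.076 and 0.076 m and y of guide4_mid in the frame of tray_green between -0.116 and 0.116 m and height (world z) of guide4_mid between 0.03 and 0.039 m and angle between guide4_mid's own z axis and vertical below 0.15 rad and linear speed of guide4 below 0.03 m/s)) and (value of joint guide4_wear below 0.014 m or (x of guide4_mid in the frame of tray_red between -0.076 and 0.076 m and y of guide4_mid in the frame of tray_red between -0.116 and 0.116 m and height (world z) of guide4_mid between 0.03 and 0.039 m and angle between guide4_mid's own z axis and vertical below 0.15 rad and linear speed of guide4 below 0.03 m/s)) and ((x of guide4_mid in the frame of tray_green between -0.076 and 0.076 m and y of guide4_mid in the frame of tray_green between -0.116 and 0.116 m and height (world z) of guide4_mid between 0.03 and 0.039 m and angle between guide4_mid's own z axis and vertical below 0.15 rad and linear speed of guide4 below 0.03 m/s) or (x of guide4_mid in the frame of tray_red between -0.076 and 0.076 m and y of guide4_mid in the frame of tray_red between -0.116 and 0.116 m and height (world z) of guide4_mid between 0.03 and 0.039 m and angle between guide4_mid's own z axis and vertical below 0.15 rad and linear speed of guide4 below 0.03 m/s)) and (value of joint guide5_wear above 0.01 m or (x of guide5_mid in the frame of tray_green between -0.076 and 0.076 m and y of guide5_mid in the frame of tray_green between -0.116 and 0.116 m and height (world z) of guide5_mid between 0.03 and 0.039 m and angle between guide5_mid's own z axis and vertical below 0.15 rad and linear speed of guide5 below 0.03 m/s)) and (value of joint guide5_wear below 0.014 m or (x of guide5_mid in the frame of tray_red between -0.076 and 0.076 m and y of guide5_mid in the frame of tray_red between -0.116 and 0.116 m and height (world z) of guide5_mid between 0.03 and 0.039 m and angle between guide5_mid's own z axis and vertical below 0.15 rad and linear speed of guide5 below 0.03 m/s)) and ((x of guide5_mid in the frame of tray_green between -0.076 and 0.076 m and y of guide5_mid in the frame of tray_green between -0.116 and 0.116 m and height (world z) of guide5_mid between 0.03 and 0.039 m and angle between guide5_mid's own z axis and vertical below 0.15 rad and linear speed of guide5 below 0.03 m/s) or (x of guide5_mid in the frame of tray_red between -0.076 and 0.076 m and y of guide5_mid in the frame of tray_red between -0.116 and 0.116 m and height (world z) of guide5_mid between 0.03 and 0.039 m and angle between guide5_mid's own z axis and vertical below 0.15 rad and linear speed of guide5 below 0.03 m/s)) and (value of joint guide6_wear above 0.01 m or (x of guide6_mid in the frame of tray_green between -0.076 and 0.076 m and y of guide6_mid in the frame of tray_green between -0.116 and 0.116 m and height (world z) of guide6_mid between 0.03 and 0.039 m and angle between guide6_mid's own z axis and vertical below 0.15 rad and linear speed of guide6 below 0.03 m/s)) and (value of joint guide6_wear below 0.014 m or (x of guide6_mid in the frame of tray_red between -0.076 and 0.076 m and y of guide6_mid in the frame of tray_red between -0.116 and 0.116 m and height (world z) of guide6_mid between 0.03 and 0.039 m and angle between guide6_mid's own z axis and vertical below 0.15 rad and linear speed of guide6 below 0.03 m/s)) and ((x of guide6_mid in the frame of tray_green between -0.076 and 0.076 m and y of guide6_mid in the frame of tray_green between -0.116 and 0.116 m and height (world z) of guide6_mid between 0.03 and 0.039 m and angle between guide6_mid's own z axis and vertical below 0.15 rad and linear speed of guide6 below 0.03 m/s) or (x of guide6_mid in the frame of tray_red between -0.076 and 0.076 m and y of guide6_mid in the frame of tray_red between -0.116 and 0.116 m and height (world z) of guide6_mid between 0.03 and 0.039 m and angle between guide6_mid's own z axis and vertical below 0.15 rad and linear speed of guide6 below 0.03 m/s)) and distance between blade_grip and stand_seat below 0.009 m and angle between blade_grip's own z axis and vertical below 0.1 rad and linear speed of blade below 0.03 m/s); the robot touches nothing.
It fails at once if the blade is forced: more than 40 N between it and a guide (contact force between blade and guide1 above 40 N or contact force between blade and guide2 above 40 N or contact force between blade and guide3 above 40 N or contact force between blade and guide4 above 40 N or contact force between blade and guide5 above 40 N or contact force between blade and guide6 above 40 N).
It fails at once if the stamp or the tin is pushed more than 60 mm or knocked over (distance of any of stamp, tin from where it was at the start of the episode above 0.06 m or angle between any of stamp, tin's own z axis and vertical above 0.6 rad).
It fails at once if the robot strikes the pen pot with more than 15 N (contact force between any of the arm, the fingers and pen_pot above 15 N).
Of guide1, guide2, guide3, guide4, guide5, guide6 only 3 to 4 are there at a start; the rules pass over those that are not, and their reading is None.
At some moment in a run one of guide1, guide2, guide3, guide4, guide5, guide6 may be knocked a few centimetres aside while the robot is not near it.
It also fails if it takes over 210 s, if anything falls off the work surface, if the arm or the gripper's body presses on something with over 40 N, if the wrist force passes 120 N, or if a joint passes its speed limit or range.

## Working session

There is one attempt and no reset: what is moved stays moved. The work goes in short steps, Python scripts to look and compute and a tool call to move; the robot and the scene stay as the last step left them, time stands still between calls to the robot, and variables do not carry over. Pictures are saved under pics/ and viewed, and the job is handed in when it is done.

Besides the shell and the picture viewer there is one more tool, called after "Request:" as a command line: name --argument value ..., lists and objects as JSON in quotes. apply_moves: Moves the arm, as the interface text tells. Its arguments: {"type":"object","properties":{"series":{"type":"array","items":{"type":"object","properties":{"travel":{"type":"array","items":{"type":"number"}},"delta_rot":{"type":"array","items":{"type":"number"}}}}},"grip":{"type":"number"},"newtons":{"type":"number"}},"required":["series"]}

```bash
mkdir -p pics; cat > h.py <<'E'
import numpy as np, cv2
from bench import bot
def cam(n,f=None):
    c=bot.read_camera(n)
    if f: cv2.imwrite('pics/'+f,c['pixels'][:,:,::-1])
    return c
def ray(c,u,v,z):
    E=np.array(c['extrinsics']);d=E[:3,:3]@np.array([(u-c['cx'])/c['fx'],(v-c['cy'])/c['fy'],1]);o=E[:3,3]
    return o+d*(z-o[2])/d[2]
def proj(c,p):
    E=np.array(c['extrinsics']);q=E[:3,:3].T@(np.array(p)-E[:3,3]);return c['fx']*q[0]/q[2]+c['cx'],c['fy']*q[1]/q[2]+c['cy']
E
python3 - <<'E'
from h import *
for n in('scene','top','wrist'):
    c=cam(n,n+'0.png');print(n,c['fx'],c['cx'],c['cy'],np.round(c['extrinsics'],3).tolist())
s=bot.get_state();print({k:np.round(v,3).tolist() for k,v in s.items()})
E
```

```text
scene 394.0154072765197 320.3795436133964 203.91676013873123 [[0.836, 0.292, -0.465, 0.956], [0.549, -0.457, 0.7, -0.6], [-0.008, -0.84, -0.542, 0.529], [0.0, 0.0, 0.0, 1.0]]
top 463.51554731447953 317.29962439382695 203.19130731962977 [[0.005, -0.99, 0.142, 0.394], [-1.0, -0.003, 0.019, -0.014], [-0.018, -0.142, -0.99, 1.347], [0.0, 0.0, 0.0, 1.0]]
wrist 292.2359553470957 318.4144372276892 202.05396001118814 [[0.332, 0.903, 0.273, 0.095], [0.943, -0.318, -0.097, 0.495], [-0.001, 0.29, -0.957, 0.373], [0.0, 0.0, 0.0, 1.0]]
{'t': 0.15, 'joint_pos': [1.232, 0.213, -0.035, 1.324, 0.0, 1.571], 'joint_vel': [-0.001, -0.0, 0.002, 0.001, -0.002, 0.001], 'joint_efforts': [-0.0, -68.641, 48.725, 0.013, -0.0, 0.0], 'ee_pos': [0.166, 0.471, 0.231], 'tool_rot': [-3.141, -0.0, 2.803], 'ft_force': [-0.477, -0.483, 0.456], 'torque': [0.029, -0.003, 0.027], 'grip_width': 1.001}
```

View pics/top0.png

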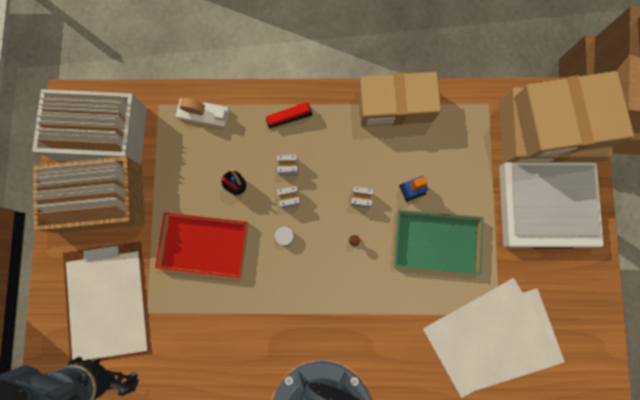

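View pics/scene0.png

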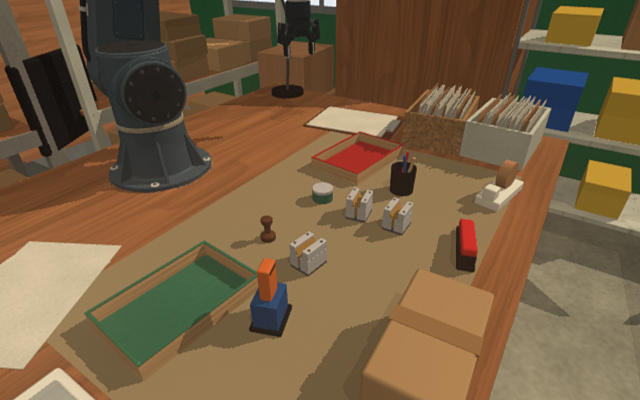

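View pics/wrist0.png

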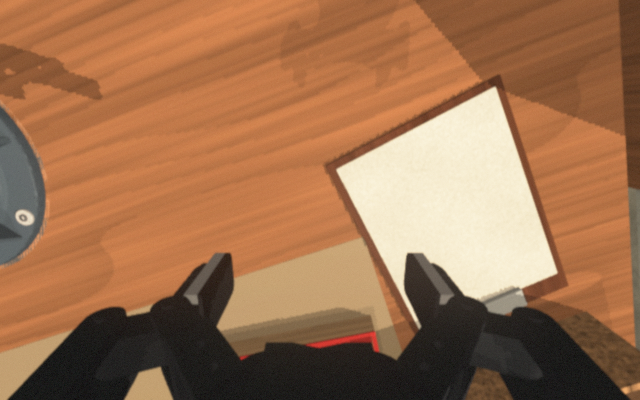

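Top view: three guides at (287,163), (288,196) and (362,196), all with slots roughly along world y. The stand is at (414,187), the green tray at (438,243), the red tray at (202,246), the tin at (284,236), the stamp at (354,240) and the pot at (233,183).

```bash
python3 - <<'E'
from h import *
c=cam('top');im=c['pixels'];big=cv2.resize(im[140:290,140:500],None,fx=2.2,fy=2.2,interpolation=cv2.INTER_CUBIC)
cv2.imwrite('pics/topz.png',big[:,:,::-1])
c2=cam('scene');big=cv2.resize(c2['pixels'][160:340,220:440],None,fx=3.3,fy=3.3,interpolation=cv2.INTER_CUBIC);cv2.imwrite('pics/scz.png',big[:,:,::-1])
hsv=cv2.cvtColor(im,cv2.COLOR_RGB2HSV)
def rep(name,m,z,amin=15):
    n,l,st,ce=cv2.connectedComponentsWithStats(m.astype(np.uint8))
    for i in range(1,n):
        if st[i,4]<amin: continue
        ys,xs=np.where(l==i);r=cv2.minAreaRect(np.c_[xs,ys].astype(np.float32))
        u,v=ce[i]
        if not(140<u<500 and 140<v<290):continue
        print(name,st[i,4],np.round(ce[i],1),np.round(r[1],1),round(r[2],1),np.round(ray(c,u,v,z),3))
H,S,V=hsv[...,0],hsv[...,1],hsv[...,2]
rep('white',(S<50)&(V>140),.056)
rep('red',((H<6)|(H>174))&(S>150)&(V>80),.02)
rep('green',(H>50)&(H<85)&(S>80),.02)
rep('orange',(H>5)&(H<18)&(S>200)&(V>180),.124)
rep('blue',(H>100)&(H<125)&(S>120),.062)
E
```

```text
white 94 [286.6 157.1] [ 4.8 19.1] 86.6 [0.712 0.099 0.056]
white 94 [286.3 168.6] [ 4.8 19.3] 85.2 [0.678 0.099 0.056]
white 105 [286.8 190. ] [ 5.3 19.6] 78.7 [0.617 0.097 0.056]
white 104 [362.5 189.9] [19.6  5.3] 9.5 [ 0.618 -0.117  0.056]
white 98 [289.  201.3] [ 5.1 19.8] 78.7 [0.584 0.09  0.056]
white 102 [361.1 201.3] [20.5  5. ] 7.1 [ 0.585 -0.113  0.056]
white 262 [283.7 235.4] [17. 17.] 90.0 [0.488 0.104 0.056]
red 53 [228.5 182.5] [17.2  3.6] 38.7 [0.645 0.271 0.02 ]
red 4420 [202.7 245.4] [84.7 56.7] 7.0 [0.461 0.339 0.02 ]
green 4078 [436.  243.1] [81.2 54.5] 5.2 [ 0.471 -0.327  0.02 ]
orange 58 [420.1 181.6] [ 5.1 10.8] 71.6 [ 0.629 -0.265  0.124]
blue 28 [232.3 179.2] [8.5 3.5] 45.0 [0.646 0.251 0.062]
blue 202 [411.7 190.8] [16. 23.] 69.0 [ 0.614 -0.254  0.062]
```

View pics/topz.png

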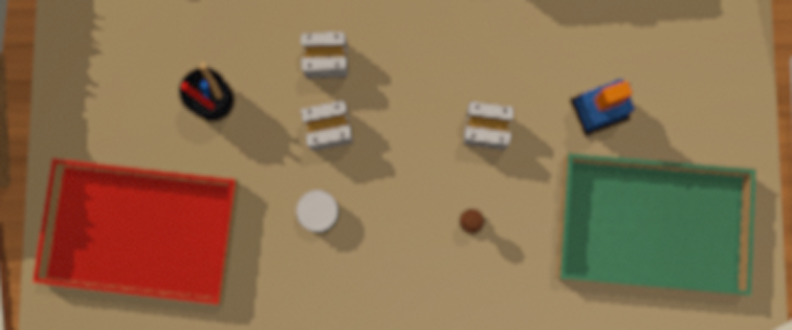

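View pics/scz.png

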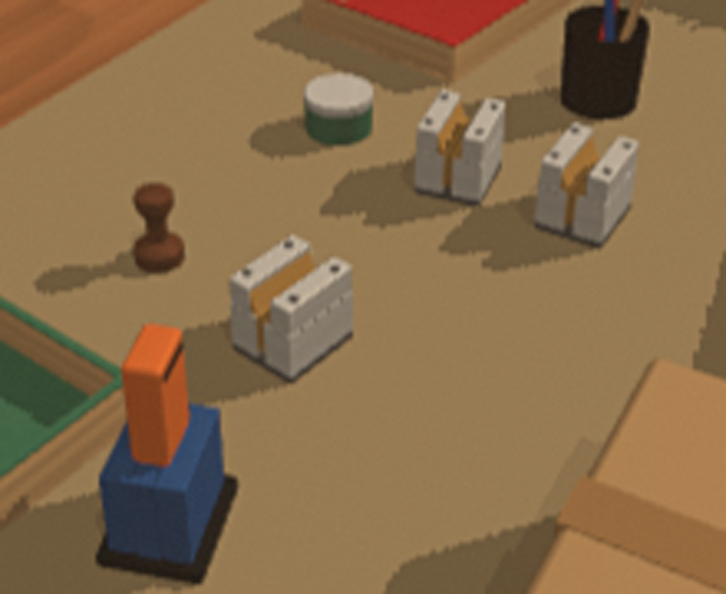

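```bash
cat >> h.py <<'E'
from scipy.spatial.transform import Rotation as Ro
def plan(x,y,z,yaw):
    s=bot.get_state();R=Ro.from_euler('xyz',s['tool_rot']);T=Ro.from_euler('xyz',[np.pi,0,yaw])
    t=R.inv().apply(np.array([x,y,z])-s['ee_pos'])*100
    print('travel cm',np.round(t,2),'rot',np.round((R.inv()*T).as_rotvec(),3),'at',np.round(s['ee_pos'],4),np.round(s['tool_rot'],3),'F',np.round(s['ft_force'],2),'g',round(float(s['grip_width']),3),'t',round(s['t'],1))
E
python3 -c "
from h import *
plan(.62,-.262,.25,1.89)"
```

```text
travel cm [-67.18 -54.09  -1.86] rot [-0.     0.     0.913] at [0.1661 0.4714 0.2311] [-3.141  0.     2.803] F [ 0.82 -0.64 -0.08] g 0.999 t 0.2
```

Request:
apply_moves --series '[{"travel":[-67.2,-54.1,-1.9],"delta_rot":[0,0,0.913]},{"travel":[-67.2,-54.1,-1.9],"delta_rot":[0,0,0.913]},{"travel":[-67.2,-54.1,-1.9],"delta_rot":[0,0,0.913]},{"travel":[-67.2,-54.1,-1.9],"delta_rot":[0,0,0.913]},{"travel":[-67.2,-54.1,-1.9],"delta_rot":[0,0,0.913]},{"travel":[-67.2,-54.1,-1.9],"delta_rot":[0,0,0.913]},{"travel":[-67.2,-54.1,-1.9],"delta_rot":[0,0,0.913]},{"travel":[-67.2,-54.1,-1.9],"delta_rot":[0,0,0.913]},{"travel":[-67.2,-54.1,-1.9],"delta_rot":[0,0,0.913]},{"travel":[-67.2,-54.1,-1.9],"delta_rot":[0,0,0.913]}]'

```text
t: 1.08
ee_pos: [0.3859, 0.1153, 0.2407]
tool_rot: [3.141, -0.0, 1.89]
ft_force: [-0.0, 0.8, 0.4]
grip_width: 1.001
```

```bash
python3 -c "
from h import *
plan(.62,-.262,.25,1.89)"
```

```text
travel cm [-43.17  10.41  -0.92] rot [ 0.001 -0.    -0.   ] at [0.3859 0.1153 0.2407] [ 3.141 -0.     1.89 ] F [-0.03  0.75  0.41] g 1.001 t 1.1
```

Request:
apply_moves --series '[{"travel":[-43.2,10.4,-0.9]},{"travel":[-43.2,10.4,-0.9]},{"travel":[-43.2,10.4,-0.9]},{"travel":[-43.2,10.4,-0.9]},{"travel":[-43.2,10.4,-0.9]},{"travel":[-43.2,10.4,-0.9]},{"travel":[-43.2,10.4,-0.9]},{"travel":[-43.2,10.4,-0.9]},{"travel":[-43.2,10.4,-0.9]},{"travel":[-43.2,10.4,-0.9]}]'

```text
invalid input
```

Request:
apply_moves --series '[{"travel":[-1.8,0.4,0]},{"travel":[-1.8,0.4,0]},{"travel":[-1.8,0.4,0]}]'

```text
invalid input
```

```bash
python3 -c "
from h import *
cam('wrist','w1.png')
plan(.62,-.262,.25,1.89)"
```

```text
travel cm [-42.48  10.5   -0.81] rot [ 0.001  0.003 -0.006] at [0.3892 0.1097 0.2407] [3.141e+00 3.000e-03 1.884e+00] F [-0.41 -3.05 -1.85] g 1.0 t 1.1
```

View pics/w1.png

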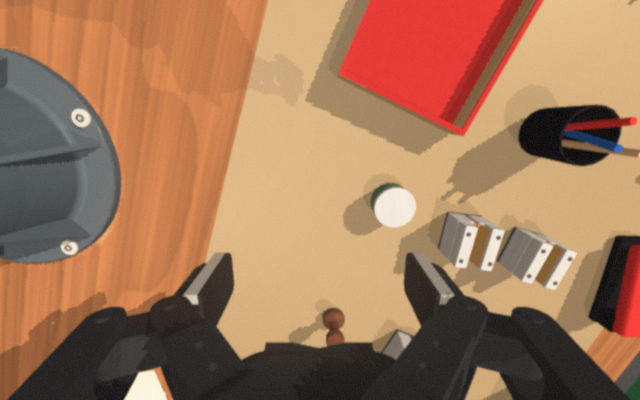

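Both moves were refused because rows need delta_rot. The picture shows tin, pot, red tray and two guides from mid-desk. I'll resend the moves with delta_rot.

Request:
apply_moves --series '[{"travel":[-42.5,10.5,-0.8],"delta_rot":[0,0,0]},{"travel":[-42.5,10.5,-0.8],"delta_rot":[0,0,0]},{"travel":[-42.5,10.5,-0.8],"delta_rot":[0,0,0]},{"travel":[-42.5,10.5,-0.8],"delta_rot":[0,0,0]},{"travel":[-42.5,10.5,-0.8],"delta_rot":[0,0,0]},{"travel":[-42.5,10.5,-0.8],"delta_rot":[0,0,0]},{"travel":[-42.5,10.5,-0.8],"delta_rot":[0,0,0]},{"travel":[-42.5,10.5,-0.8],"delta_rot":[0,0,0]},{"travel":[-42.5,10.5,-0.8],"delta_rot":[0,0,0]},{"travel":[-42.5,10.5,-0.8],"delta_rot":[0,0,0]}]'

```text
t: 1.97
ee_pos: [0.6076, -0.2372, 0.2479]
tool_rot: [3.142, -0.0, 1.89]
ft_force: [1.5, 0.6, 1.0]
grip_width: 0.998
```

Request:
apply_moves --series '[{"travel":[-2,0.5,0],"delta_rot":[0,0,0]},{"travel":[-2,0.5,0],"delta_rot":[0,0,0]},{"travel":[-2,0.5,0],"delta_rot":[0,0,0]},{"travel":[-2,0.5,0],"delta_rot":[0,0,0]}]'

```text
t: 2.3
ee_pos: [0.6179, -0.2522, 0.2479]
tool_rot: [-3.141, -0.0, 1.89]
ft_force: [0.3, 0.1, -0.1]
grip_width: 0.998
```

```bash
python3 -c "
from h import *
c=cam('wrist','w2.png')
E=np.array(c['extrinsics']);print(np.round(E,4).tolist())
plan(.62,-.262,.25,1.89)"
```

```text
[[0.9495, 0.3004, 0.0902, 0.5938], [0.3136, -0.9088, -0.2752, -0.1825], [-0.0007, 0.2896, -0.9572, 0.3899], [0.0, 0.0, 0.0, 1.0]]
travel cm [-1.03 -0.12 -0.17] rot [ 0.    -0.     0.001] at [ 0.6179 -0.2519  0.2483] [ 3.142 -0.     1.891] F [-0.7  -0.12  0.  ] g 1.001 t 2.4
```

View pics/w2.png

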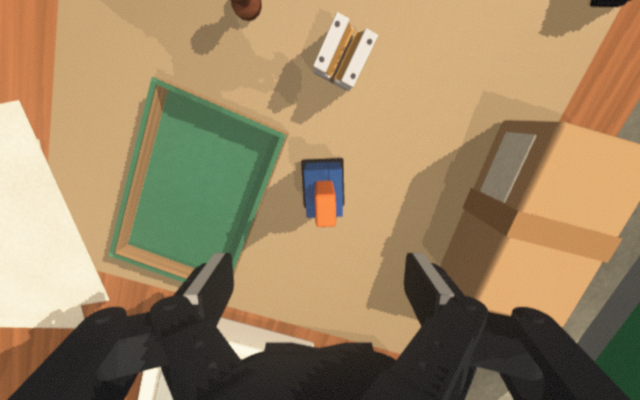

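Wrist view: orange handle around (325,203) on the blue stand, guide C at (346,50).

```bash
python3 - <<'E'
from h import *
im=cv2.imread('pics/w2.png')
z=cv2.resize(im[140:250,270:380],None,fx=5,fy=5,interpolation=cv2.INTER_CUBIC)
z2=cv2.resize(im[0:110,295:405],None,fx=5,fy=5,interpolation=cv2.INTER_CUBIC)
z=z[:,:400];z2=z2[:,:400];cv2.imwrite('pics/w2z.png',np.hstack([z,z2]))
E
```

```text
(no output)
```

View pics/w2z.png

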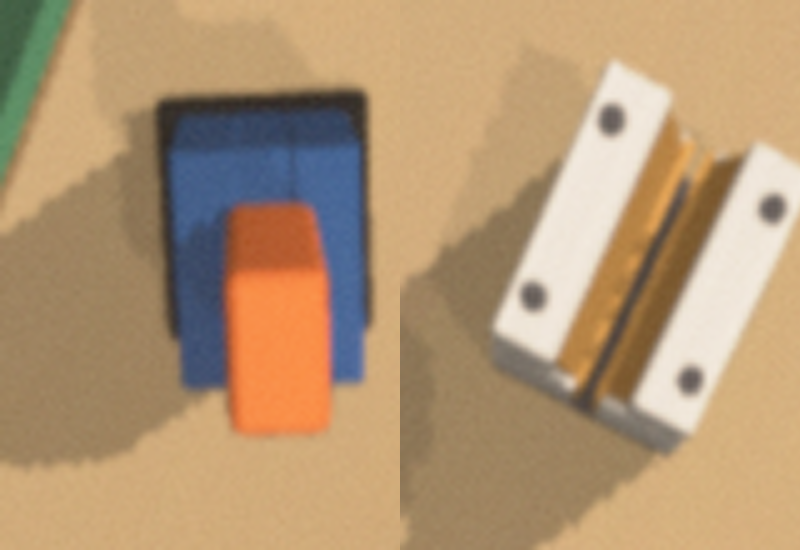

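```bash
python3 - <<'E'
from h import *
c=cam('wrist')
def q(pts,off,z):
    return np.array([ray(c,(x+.5)/5-.5+off[0],(y+.5)/5-.5+off[1],z) for x,y in pts])[:,:2]
def rep(P):
    print(P.mean(0).round(4)); 
    e=[P[1]-P[0],P[2]-P[3],P[3]-P[0],P[2]-P[1]]
    for v in e: print('  len',np.linalg.norm(v).round(4),'ang',np.arctan2(v[1],v[0]).round(3))
rep(q([(228,270),(328,268),(330,432),(232,433)],(270,140),.124))
rep(q([(168,148),(362,147),(365,382),(183,388)],(270,140),.062))
rep(q([(212,118),(372,208),(290,380),(133,296)],(295,0),.056))
E
```

```text
[ 0.6279 -0.2642]
  len 0.0189 ang 0.34
  len 0.0191 ang 0.331
  len 0.033 ang -1.231
  len 0.0332 ang -1.223
[ 0.6272 -0.2648]
  len 0.044 ang 0.325
  len 0.0434 ang 0.355
  len 0.0579 ang -1.205
  len 0.0566 ang -1.215
[ 0.5999 -0.114 ]
  len 0.0369 ang -0.137
  len 0.0369 ang -0.133
  len 0.0363 ang -1.703
  len 0.0361 ang -1.701
```

```bash
python3 -c "
from h import *
plan(.6275,-.2645,.078,1.912)"
```

```text
travel cm [-1.51  0.51 17.06] rot [ 0.     0.    -0.021] at [ 0.6179 -0.2517  0.2486] [3.141 0.    1.891] F [-0.6   0.62  0.2 ] g 0.999 t 2.4
```

Request:
apply_moves --series '[{"travel":[-1.5,0.5,0],"delta_rot":[0,0,-0.021]},{"travel":[-1.5,0.5,4],"delta_rot":[0,0,-0.021]},{"travel":[-1.5,0.5,8],"delta_rot":[0,0,-0.021]},{"travel":[-1.5,0.5,12],"delta_rot":[0,0,-0.021]},{"travel":[-1.5,0.5,15],"delta_rot":[0,0,-0.021]},{"travel":[-1.5,0.5,17],"delta_rot":[0,0,-0.021]},{"travel":[-1.5,0.5,17],"delta_rot":[0,0,-0.021]},{"travel":[-1.5,0.5,17],"delta_rot":[0,0,-0.021]}]'

```text
t: 3.07
ee_pos: [0.627, -0.2645, 0.0786]
tool_rot: [-3.141, -0.001, 1.912]
ft_force: [0.3, -0.6, 1.6]
grip_width: 0.995
```

```bash
python3 -c "
from h import *
cam('wrist','w3.png')
plan(.6275,-.2645,.078,1.912)"
```

```text
travel cm [ 0.07 -0.03  0.2 ] rot [ 0.001  0.001 -0.001] at [ 0.6281 -0.2651  0.08  ] [3.140e+00 1.000e-03 1.911e+00] F [-0.25 -0.8   0.33] g 1.002 t 3.1
```

View pics/w3.png

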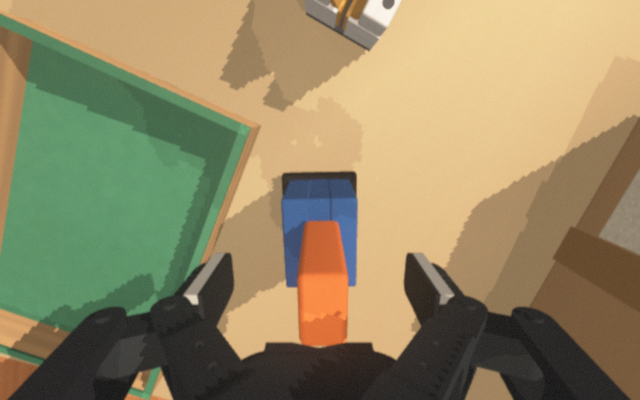

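The handle is centred between the fingers (324 against 319). Closing.

Request:
apply_moves --series '[{"travel":[0,0,0],"delta_rot":[0,0,0]},{"travel":[0,0,0],"delta_rot":[0,0,0]},{"travel":[0,0,0],"delta_rot":[0,0,0]},{"travel":[0,0,0],"delta_rot":[0,0,0]},{"travel":[0,0,0],"delta_rot":[0,0,0]},{"travel":[0,0,0],"delta_rot":[0,0,0]},{"travel":[0,0,0],"delta_rot":[0,0,0]},{"travel":[0,0,0],"delta_rot":[0,0,0]}]' --grip 0 --newtons 60

```text
t: 3.78
ee_pos: [0.6277, -0.2656, 0.0785]
tool_rot: [3.141, 0.0, 1.911]
ft_force: [-1.3, -0.1, 6.4]
grip_width: 0.224
```

```bash
python3 -c "
from h import *
plan(.6275,-.2645,.18,1.912)"
```

```text
travel cm [  0.1    0.02 -10.15] rot [ 0.     0.    -0.001] at [ 0.6277 -0.2656  0.0785] [3.141 0.    1.911] F [-1.28 -0.07  6.42] g 0.224 t 3.8
```

Request:
apply_moves --series '[{"travel":[0,0,-1],"delta_rot":[0,0,0]},{"travel":[0,0,-3],"delta_rot":[0,0,0]},{"travel":[0,0,-6],"delta_rot":[0,0,0]},{"travel":[0,0,-9],"delta_rot":[0,0,0]},{"travel":[0,0,-11],"delta_rot":[0,0,0]},{"travel":[0,0,-12],"delta_rot":[0,0,0]},{"travel":[0,0,-12],"delta_rot":[0,0,0]},{"travel":[0,0,-12],"delta_rot":[0,0,0]}]'

```text
t: 4.45
ee_pos: [0.6277, -0.2655, 0.1983]
tool_rot: [3.141, 0.0, 1.911]
ft_force: [-0.1, -0.5, -0.9]
grip_width: 0.224
```

```bash
python3 -c "
from h import *
cam('wrist','w4.png');cam('scene','s4.png')
plan(.600,-.114,.18,1.5708-.134)"
```

```text
travel cm [15.16  2.49  1.7 ] rot [-0.002 -0.001  0.474] at [ 0.6271 -0.2652  0.1969] [-3.140e+00 -1.000e-03  1.911e+00] F [ 0.02  0.4  -0.6 ] g 0.226 t 4.5
```

View pics/s4.png

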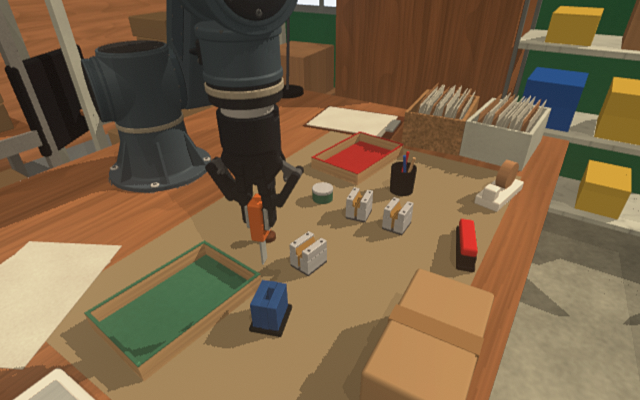

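View pics/w4.png

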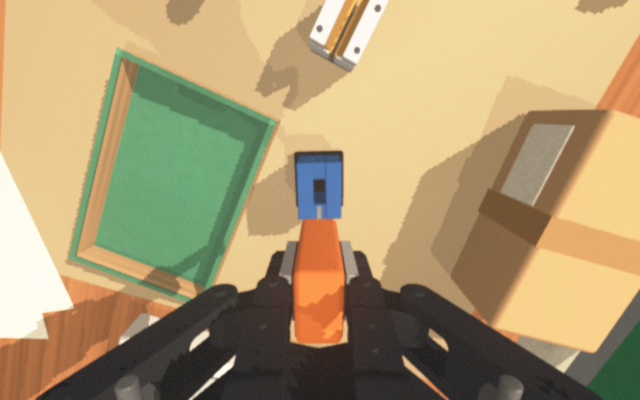

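Request:
apply_moves --series '[{"travel":[4,0.7,0],"delta_rot":[0,0,0.12]},{"travel":[8,1.4,0],"delta_rot":[0,0,0.24]},{"travel":[12,2,0],"delta_rot":[0,0,0.36]},{"travel":[15.2,2.5,0],"delta_rot":[0,0,0.474]},{"travel":[15.2,2.5,0],"delta_rot":[0,0,0.474]},{"travel":[15.2,2.5,0],"delta_rot":[0,0,0.474]},{"travel":[15.2,2.5,0],"delta_rot":[0,0,0.474]}]'

```text
t: 5.13
ee_pos: [0.6001, -0.1139, 0.1974]
tool_rot: [-3.141, 0.0, 1.439]
ft_force: [-0.2, 0.2, -1.4]
grip_width: 0.225
```

```bash
cat >> h.py <<'E'
def screws(c,box=None,z=.056,show=None):
    """dark screw heads on white tops"""
    im=c['pixels'];g=cv2.cvtColor(im,cv2.COLOR_RGB2HSV)
    w=((g[...,1]<70)&(g[...,2]>150)).astype(np.uint8)
    n,l,st,ce=cv2.connectedComponentsWithStats(w)
    for i in range(1,n):
        if st[i,4]<40: continue
        ys,xs=np.where(l==i);r=cv2.minAreaRect(np.c_[xs,ys].astype(np.float32))
        p=ray(c,*r[0],z);b=cv2.boxPoints(r);B=np.array([ray(c,*q,z)[:2] for q in b])
        e=[B[1]-B[0],B[2]-B[1]];L=[np.linalg.norm(v) for v in e];k=int(np.argmax(L));a=np.arctan2(e[k][1],e[k][0])
        a=(a-np.pi/2+np.pi/2)%np.pi-np.pi/2
        print('white',st[i,4],np.round(r[0],1),'xy',np.round(p[:2],4),'len',np.round(sorted(L),4),'yaw',round(a,3))
E
python3 -c "
from h import *
c=cam('wrist','w5.png');screws(c)
plan(.600,-.114,.18,1.5708-.134)"
```

```text
white 902 [335.6 185.5] xy [ 0.6166 -0.1114] len [0.0196 0.0633] yaw -0.019
white 926 [302.9 185.6] xy [ 0.5843 -0.1073] len [0.0195 0.0632] yaw -0.256
white 154 [552.4 219. ] xy [ 0.8339 -0.176 ] len [0.0024 0.0805] yaw 0.063
white 43 [319.  211.5] xy [ 0.5966 -0.1363] len [0.0041 0.0119] yaw -0.134
white 293 [287.1 260.6] xy [ 0.5551 -0.1872] len [0.0117 0.0482] yaw -0.286
white 368 [349.5 260.6] xy [ 0.6218 -0.1961] len [0.0125 0.0482] yaw 0.025
white 3055 [ 46.5 371. ] xy [ 0.2367 -0.2977] len [0.0442 0.1627] yaw -1.11
white 1146 [619.  380.5] xy [ 0.9367 -0.4048] len [0.0484 0.0618] yaw 0.176
travel cm [ 0.04 -0.03  1.74] rot [-0.001  0.     0.001] at [ 0.6003 -0.1144  0.1974] [-3.141  0.     1.438] F [ 1.5  -0.2  -1.82] g 0.219 t 5.2
```

View pics/w5.png

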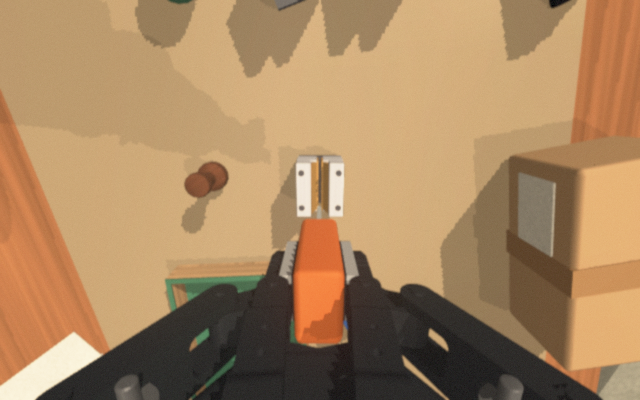

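Request:
apply_moves --series '[{"travel":[0,0,3],"delta_rot":[0,0,0]},{"travel":[0,0,6],"delta_rot":[0,0,0]},{"travel":[0,0,7.5],"delta_rot":[0,0,0]},{"travel":[0,0,8.5],"delta_rot":[0,0,0]},{"travel":[0,0,9],"delta_rot":[0,0,0]},{"travel":[0,0,9],"delta_rot":[0,0,0]},{"travel":[0,0,9],"delta_rot":[0,0,0]},{"travel":[0,0,9],"delta_rot":[0,0,0]}]'

```text
t: 5.85
ee_pos: [0.6012, -0.1142, 0.1093]
tool_rot: [3.14, 0.0, 1.437]
ft_force: [0.5, 0.3, -1.1]
grip_width: 0.227
```

Request:
apply_moves --series '[{"travel":[0,0,0.2],"delta_rot":[0,0,0]},{"travel":[0,0,0.4],"delta_rot":[0,0,0]},{"travel":[0,0,0.6],"delta_rot":[0,0,0]}]'

```text
t: 6.1
ee_pos: [0.6007, -0.1138, 0.1023]
tool_rot: [3.141, 0.0, 1.437]
ft_force: [0.5, 0.1, -1.0]
grip_width: 0.231
```

Request:
apply_moves --series '[{"travel":[0,0,0.15],"delta_rot":[0,0,0]},{"travel":[0,0,0.3],"delta_rot":[0,0,0]}]'

```text
t: 6.27
ee_pos: [0.6004, -0.1138, 0.0989]
tool_rot: [-3.142, -0.0, 1.437]
ft_force: [-1.0, -0.7, -0.4]
grip_width: 0.226
```

Request:
apply_moves --series '[{"travel":[0,0,0.15],"delta_rot":[0,0,0]},{"travel":[0,0,0.3],"delta_rot":[0,0,0]}]'

```text
t: 6.43
ee_pos: [0.6006, -0.1138, 0.0961]
tool_rot: [3.141, 0.0, 1.437]
ft_force: [0.9, -0.4, 3.3]
grip_width: 0.231
```

Request:
apply_moves --series '[{"travel":[0,0,0.15],"delta_rot":[0,0,0]},{"travel":[0,0,0.3],"delta_rot":[0,0,0]}]'

```text
t: 6.6
ee_pos: [0.6008, -0.1139, 0.0934]
tool_rot: [3.141, 0.0, 1.437]
ft_force: [-0.5, 0.2, 6.4]
grip_width: 0.224
```

Request:
apply_moves --series '[{"travel":[0,0,0.15],"delta_rot":[0,0,0]},{"travel":[0,0,0.3],"delta_rot":[0,0,0]}]'

```text
t: 6.77
ee_pos: [0.6007, -0.1139, 0.0903]
tool_rot: [3.141, 0.0, 1.437]
ft_force: [0.5, -0.6, 3.1]
grip_width: 0.226
```

Request:
apply_moves --series '[{"travel":[0,0,0.15],"delta_rot":[0,0,0]},{"travel":[0,0,0.3],"delta_rot":[0,0,0]}]'

```text
t: 6.93
ee_pos: [0.6006, -0.1138, 0.0871]
tool_rot: [3.141, 0.0, 1.437]
ft_force: [-0.3, -0.4, 4.0]
grip_width: 0.227
```

Request:
apply_moves --series '[{"travel":[0,0,0.15],"delta_rot":[0,0,0]},{"travel":[0,0,0.3],"delta_rot":[0,0,0]}]'

```text
t: 7.1
ee_pos: [0.6005, -0.1138, 0.084]
tool_rot: [3.141, -0.0, 1.437]
ft_force: [1.8, -0.1, 3.6]
grip_width: 0.229
```

Request:
apply_moves --series '[{"travel":[0,0,0.15],"delta_rot":[0,0,0]},{"travel":[0,0,0.3],"delta_rot":[0,0,0]}]'

```text
t: 7.27
ee_pos: [0.6005, -0.1138, 0.081]
tool_rot: [3.141, 0.0, 1.437]
ft_force: [1.1, 0.5, 3.8]
grip_width: 0.223
```

Request:
apply_moves --series '[{"travel":[0,0,-0.2],"delta_rot":[0,0,0]},{"travel":[0,0,-0.4],"delta_rot":[0,0,0]}]'

```text
t: 7.43
ee_pos: [0.5999, -0.1137, 0.0845]
tool_rot: [-3.14, -0.0, 1.437]
ft_force: [1.1, 0.4, -4.6]
grip_width: 0.227
```

Request:
apply_moves --series '[{"travel":[0,0,-0.2],"delta_rot":[0,0,0]},{"travel":[0,0,-0.4],"delta_rot":[0,0,0]}]'

```text
t: 7.6
ee_pos: [0.6001, -0.1137, 0.089]
tool_rot: [-3.141, -0.0, 1.437]
ft_force: [-0.5, -0.8, -5.3]
grip_width: 0.226
```

Request:
apply_moves --series '[{"travel":[0,0,-0.2],"delta_rot":[0,0,0]},{"travel":[0,0,-0.4],"delta_rot":[0,0,0]}]'

```text
t: 7.77
ee_pos: [0.6003, -0.1137, 0.0932]
tool_rot: [-3.141, -0.0, 1.437]
ft_force: [-2.1, 0.4, -3.3]
grip_width: 0.227
```

Guide C: peak about 7 N, then a steady drag of about ±4 N, so it is sound. I'll withdraw and go to guide B.

Request:
apply_moves --series '[{"travel":[0,0,-1],"delta_rot":[0,0,0]},{"travel":[0,0,-3],"delta_rot":[0,0,0]},{"travel":[0,0,-6],"delta_rot":[0,0,0]},{"travel":[0,0,-9],"delta_rot":[0,0,0]},{"travel":[0,0,-11],"delta_rot":[0,0,0]},{"travel":[0,0,-11],"delta_rot":[0,0,0]},{"travel":[0,0,-11],"delta_rot":[0,0,0]}]'

```text
t: 8.35
ee_pos: [0.6013, -0.114, 0.205]
tool_rot: [3.138, 0.0, 1.437]
ft_force: [-0.0, 0.6, -1.6]
grip_width: 0.232
```

```bash
python3 - <<'E'
from h import *
c=cam('wrist','w6.png')
cam('top','t6.png')
im=c['pixels']
z=cv2.resize(im[0:150,200:360],None,fx=4,fy=4,interpolation=cv2.INTER_CUBIC);cv2.imwrite('pics/w6z.png',z[:,:,::-1])
plan(.6005,.0935,.20,1.5708+.15)
E
```

```text
travel cm [20.54 -2.74  0.28] rot [-0.    -0.    -0.284] at [ 0.6002 -0.1138  0.2028] [-3.141 -0.     1.437] F [-0.01  0.02 -0.91] g 0.223 t 8.4
```

View pics/w6.png

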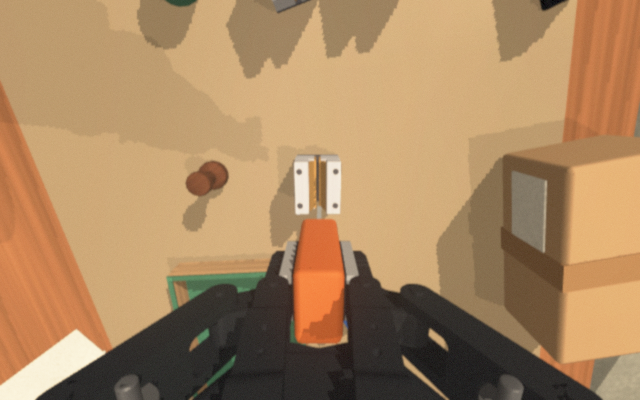

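View pics/t6.png

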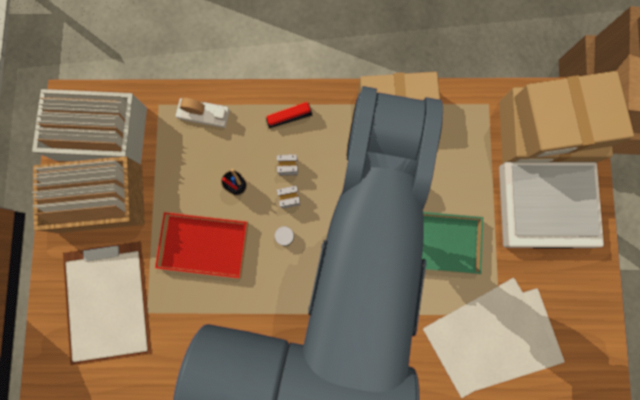

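Guide C barely moved, and guides A and B are unchanged in the top view. Next is hovering over B.

Request:
apply_moves --series '[{"travel":[4,-0.5,0],"delta_rot":[0,0,-0.11]},{"travel":[8,-1,0],"delta_rot":[0,0,-0.22]},{"travel":[12,-1.6,0],"delta_rot":[0,0,-0.334]},{"travel":[16,-2.2,0],"delta_rot":[0,0,-0.334]},{"travel":[19,-2.6,0],"delta_rot":[0,0,-0.334]},{"travel":[20.5,-2.75,0],"delta_rot":[0,0,-0.334]},{"travel":[20.5,-2.75,0],"delta_rot":[0,0,-0.334]},{"travel":[20.5,-2.75,0],"delta_rot":[0,0,-0.334]},{"travel":[20.5,-2.75,0],"delta_rot":[0,0,-0.334]}]'

```text
t: 9.2
ee_pos: [0.6004, 0.092, 0.2026]
tool_rot: [-3.141, 0.0, 1.77]
ft_force: [0.0, -0.3, -1.3]
grip_width: 0.23
```

```bash
python3 - <<'E'
from h import *
c=cam('wrist','w7.png');screws(c)
im=c['pixels']
z=cv2.resize(im[130:240,260:380],None,fx=6,fy=5,interpolation=cv2.INTER_CUBIC);cv2.imwrite('pics/w7z.png',z[:,:,::-1])
plan(.6005,.0935,.20,1.5708+.2)
E
```

```text
white 2547 [601.   27.5] xy [0.812  0.2831] len [0.0446 0.0647] yaw -1.372
white 2032 [219. 149.] xy [0.4958 0.1121] len [0.0478 0.0486] yaw 0.125
white 885 [303.3 181.2] xy [0.5826 0.0968] len [0.019  0.0625] yaw 0.074
white 879 [333.  181.5] xy [0.612  0.1024] len [0.0196 0.0611] yaw 0.224
white 839 [395.2 191.8] xy [0.6766 0.1044] len [0.0226 0.0635] yaw 0.196
white 831 [425.8 195.2] xy [0.7083 0.1072] len [0.0293 0.0661] yaw 0.353
white 46 [318.5 211.5] xy [0.604  0.0681] len [0.0031 0.0121] yaw 0.201
white 299 [349.4 259.5] xy [0.6482 0.0204] len [0.0106 0.0447] yaw 0.362
white 867 [ 20.5 386. ] xy [ 0.2774 -0.2381] len [0.0446 0.0516] yaw -1.37
white 61 [584.5 378. ] xy [ 0.9765 -0.0825] len [0.0112 0.02  ] yaw 0.462
travel cm [0.17 0.04 0.27] rot [-0.001  0.    -0.001] at [0.6005 0.0917 0.2027] [-3.141  0.     1.77 ] F [ 0.05 -0.02 -0.38] g 0.23 t 9.2
```

View pics/w7.png

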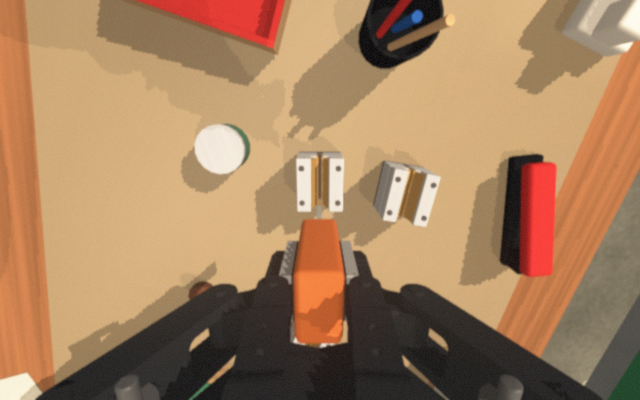

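View pics/w7z.png

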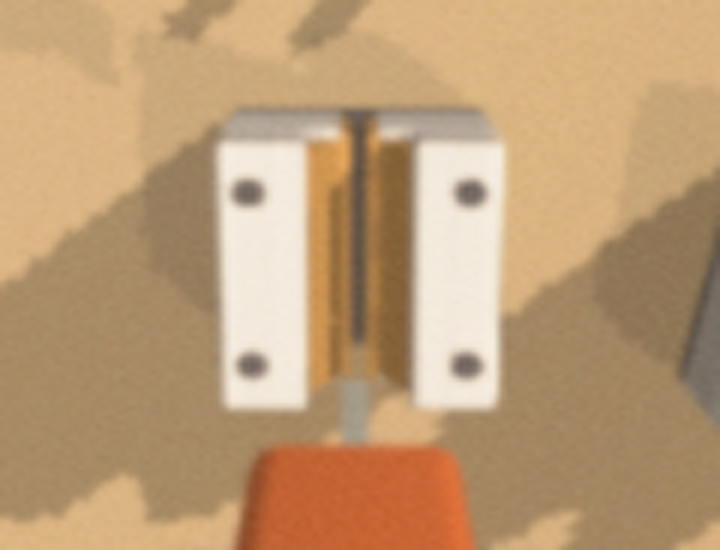

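```bash
python3 - <<'E'
from h import *
c=cam('wrist')
P=np.array([ray(c,(x+.5)/6-.5+260,(y+.5)/5-.5+130,.056) for x,y in [(248,192),(470,192),(466,365),(252,365)]])[:,:2]
print(P.mean(0).round(4),[np.arctan2(*(v[::-1])).round(3) for v in (P[1]-P[0],P[2]-P[3],P[0]-P[3],P[1]-P[2])])
m=P.mean(0);plan(m[0],m[1],.11,1.5708+.2)
E
```

```text
[0.5996 0.0952] [np.float64(0.199), np.float64(0.199), np.float64(1.771), np.float64(1.77)]
travel cm [ 0.37 -0.02  9.29] rot [-0.     0.    -0.002] at [0.6006 0.0917 0.2029] [-3.141  0.     1.769] F [ 0.17  0.42 -1.24] g 0.224 t 9.3
```

Request:
apply_moves --series '[{"travel":[0.4,0,3],"delta_rot":[0,0,0]},{"travel":[0.4,0,6],"delta_rot":[0,0,0]},{"travel":[0.4,0,7.5],"delta_rot":[0,0,0]},{"travel":[0.4,0,8.5],"delta_rot":[0,0,0]},{"travel":[0.4,0,9.3],"delta_rot":[0,0,0]},{"travel":[0.4,0,9.3],"delta_rot":[0,0,0]},{"travel":[0.4,0,9.3],"delta_rot":[0,0,0]}]'

```text
t: 9.88
ee_pos: [0.6002, 0.0966, 0.1107]
tool_rot: [3.141, 0.0, 1.77]
ft_force: [0.4, -0.3, -1.3]
grip_width: 0.224
```

Request:
apply_moves --series '[{"travel":[0,0,0.2],"delta_rot":[0,0,0]},{"travel":[0,0,0.4],"delta_rot":[0,0,0]},{"travel":[0,0,0.6],"delta_rot":[0,0,0]}]'

```text
t: 10.13
ee_pos: [0.6002, 0.097, 0.1046]
tool_rot: [3.14, 0.0, 1.771]
ft_force: [0.4, -0.5, -1.0]
grip_width: 0.224
```

Request:
apply_moves --series '[{"travel":[0,0,0.15],"delta_rot":[0,0,0]},{"travel":[0,0,0.3],"delta_rot":[0,0,0]}]'

```text
t: 10.3
ee_pos: [0.5999, 0.097, 0.1011]
tool_rot: [3.141, 0.0, 1.771]
ft_force: [-0.6, -1.1, -0.6]
grip_width: 0.229
```

Request:
apply_moves --series '[{"travel":[0,0,0.15],"delta_rot":[0,0,0]},{"travel":[0,0,0.3],"delta_rot":[0,0,0]}]'

```text
t: 10.47
ee_pos: [0.5998, 0.097, 0.098]
tool_rot: [3.142, -0.0, 1.771]
ft_force: [1.1, -0.8, -1.1]
grip_width: 0.228
```

Request:
apply_moves --series '[{"travel":[0,0,0.15],"delta_rot":[0,0,0]},{"travel":[0,0,0.3],"delta_rot":[0,0,0]}]'

```text
t: 10.63
ee_pos: [0.5998, 0.097, 0.0949]
tool_rot: [-3.142, -0.0, 1.771]
ft_force: [0.3, 0.8, -1.0]
grip_width: 0.228
```

Request:
apply_moves --series '[{"travel":[0,0,0.15],"delta_rot":[0,0,0]},{"travel":[0,0,0.3],"delta_rot":[0,0,0]}]'

```text
t: 10.8
ee_pos: [0.5998, 0.0969, 0.0919]
tool_rot: [-3.142, -0.0, 1.771]
ft_force: [-0.6, -0.2, -1.1]
grip_width: 0.229
```

Request:
apply_moves --series '[{"travel":[0,0,0.15],"delta_rot":[0,0,0]},{"travel":[0,0,0.3],"delta_rot":[0,0,0]}]'

```text
t: 10.97
ee_pos: [0.5998, 0.097, 0.0889]
tool_rot: [-3.142, -0.0, 1.771]
ft_force: [0.3, -0.3, -0.5]
grip_width: 0.227
```

Request:
apply_moves --series '[{"travel":[0,0,0.15],"delta_rot":[0,0,0]},{"travel":[0,0,0.3],"delta_rot":[0,0,0]}]'

```text
t: 11.13
ee_pos: [0.5998, 0.097, 0.0859]
tool_rot: [-3.142, 0.0, 1.771]
ft_force: [0.4, -0.3, -0.2]
grip_width: 0.227
```

Request:
apply_moves --series '[{"travel":[0,0,0.15],"delta_rot":[0,0,0]},{"travel":[0,0,0.3],"delta_rot":[0,0,0]}]'

```text
t: 11.3
ee_pos: [0.5998, 0.097, 0.0829]
tool_rot: [-3.142, -0.0, 1.771]
ft_force: [0.1, -0.1, -0.3]
grip_width: 0.227
```

Request:
apply_moves --series '[{"travel":[0,0,-0.2],"delta_rot":[0,0,0]},{"travel":[0,0,-0.4],"delta_rot":[0,0,0]}]'

```text
t: 11.47
ee_pos: [0.5997, 0.0969, 0.0871]
tool_rot: [-3.141, -0.0, 1.771]
ft_force: [0.1, -0.2, -0.8]
grip_width: 0.222
```

Request:
apply_moves --series '[{"travel":[0,0,-0.2],"delta_rot":[0,0,0]},{"travel":[0,0,-0.4],"delta_rot":[0,0,0]}]'

```text
t: 11.63
ee_pos: [0.5999, 0.0969, 0.0915]
tool_rot: [3.141, 0.0, 1.771]
ft_force: [0.3, 0.1, 0.0]
grip_width: 0.228
```

Request:
apply_moves --series '[{"travel":[0,0,-0.2],"delta_rot":[0,0,0]},{"travel":[0,0,-0.4],"delta_rot":[0,0,0]}]'

```text
t: 11.8
ee_pos: [0.5999, 0.0969, 0.0954]
tool_rot: [3.141, 0.0, 1.771]
ft_force: [-0.1, -1.3, -0.9]
grip_width: 0.226
```

B shows no drag anywhere with the tip down to 16 mm, so it is slack. Next is A.

Request:
apply_moves --series '[{"travel":[0,0,-1],"delta_rot":[0,0,0]},{"travel":[0,0,-3],"delta_rot":[0,0,0]},{"travel":[0,0,-6],"delta_rot":[0,0,0]},{"travel":[0,0,-9],"delta_rot":[0,0,0]},{"travel":[0,0,-11],"delta_rot":[0,0,0]},{"travel":[0,0,-11],"delta_rot":[0,0,0]},{"travel":[0,0,-11],"delta_rot":[0,0,0]}]'

```text
t: 12.38
ee_pos: [0.6005, 0.0971, 0.2067]
tool_rot: [3.139, 0.0, 1.771]
ft_force: [0.1, -0.1, -1.3]
grip_width: 0.223
```

```bash
python3 - <<'E'
from h import *
plan(.695,.099,.20,1.5708+.05)
E
```

```text
travel cm [-1.69  9.3   0.7 ] rot [ 0.003 -0.     0.15 ] at [0.6005 0.0971 0.2067] [3.139 0.    1.771] F [ 0.13 -0.05 -1.34] g 0.223 t 12.4
```

Request:
apply_moves --series '[{"travel":[-0.7,3.5,0.3],"delta_rot":[0,0,0.1]},{"travel":[-1.4,7,0.5],"delta_rot":[0,0,0.15]},{"travel":[-1.7,9.3,0.5],"delta_rot":[0,0,0.15]},{"travel":[-1.7,9.3,0.5],"delta_rot":[0,0,0.15]},{"travel":[-1.7,9.3,0.5],"delta_rot":[0,0,0.15]},{"travel":[-1.7,9.3,0.5],"delta_rot":[0,0,0.15]}]'

```text
t: 12.88
ee_pos: [0.6937, 0.0987, 0.1992]
tool_rot: [-3.14, 0.0, 1.621]
ft_force: [0.2, 0.2, -0.8]
grip_width: 0.224
```

```bash
python3 - <<'E'
from h import *
c=cam('wrist','w8.png')
im=c['pixels']
z=cv2.resize(im[130:240,260:380],None,fx=6,fy=5,interpolation=cv2.INTER_CUBIC);cv2.imwrite('pics/w8z.png',z[:,:,::-1])
plan(.695,.099,.20,1.5708+.05)
E
```

```text
travel cm [ 0.02  0.15 -0.02] rot [-0.001  0.     0.   ] at [0.6935 0.0988 0.1998] [-3.141  0.     1.621] F [-0.05  0.53 -0.64] g 0.229 t 12.9
```

View pics/w8z.png

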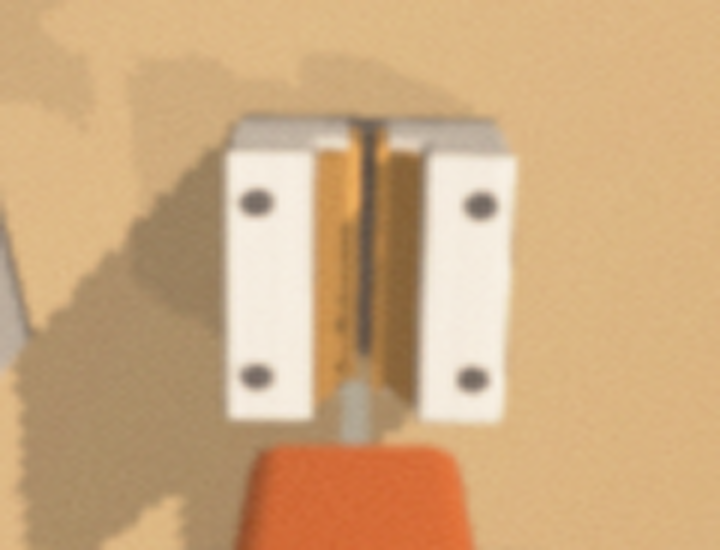

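```bash
python3 - <<'E'
from h import *
c=cam('wrist')
P=np.array([ray(c,(x+.5)/6-.5+260,(y+.5)/5-.5+130,.056) for x,y in [(257,202),(481,206),(473,379),(257,377)]])[:,:2]
a=[np.arctan2(*(v[::-1])).round(3) for v in (P[1]-P[0],P[2]-P[3],P[0]-P[3],P[1]-P[2])]
m=P.mean(0);print(m.round(4),a);plan(m[0],m[1],.11,1.5708+.03)
E
```

```text
[0.6945 0.1003] [np.float64(0.029), np.float64(0.039), np.float64(1.605), np.float64(1.604)]
travel cm [0.15 0.12 9.03] rot [-0.    0.    0.02] at [0.6935 0.0988 0.2003] [-3.141  0.     1.621] F [ 0.14 -0.12 -1.56] g 0.225 t 13.0
```

Request:
apply_moves --series '[{"travel":[0.15,0.1,3],"delta_rot":[0,0,0.017]},{"travel":[0.15,0.1,6],"delta_rot":[0,0,0.017]},{"travel":[0.15,0.1,7.5],"delta_rot":[0,0,0.017]},{"travel":[0.15,0.1,8.5],"delta_rot":[0,0,0.017]},{"travel":[0.15,0.1,9.2],"delta_rot":[0,0,0.017]},{"travel":[0.15,0.1,9.2],"delta_rot":[0,0,0.017]},{"travel":[0.15,0.1,9.2],"delta_rot":[0,0,0.017]}]'

```text
t: 13.57
ee_pos: [0.6954, 0.1003, 0.1092]
tool_rot: [3.14, -0.0, 1.604]
ft_force: [-0.6, -0.1, 0.1]
grip_width: 0.227
```

Request:
apply_moves --series '[{"travel":[0,0,0.2],"delta_rot":[0,0,0]},{"travel":[0,0,0.4],"delta_rot":[0,0,0]},{"travel":[0,0,0.6],"delta_rot":[0,0,0]}]'

```text
t: 13.82
ee_pos: [0.6957, 0.1004, 0.1027]
tool_rot: [3.14, -0.0, 1.604]
ft_force: [-0.1, 0.4, -1.6]
grip_width: 0.23
```

Request:
apply_moves --series '[{"travel":[0,0,0.15],"delta_rot":[0,0,0]},{"travel":[0,0,0.3],"delta_rot":[0,0,0]}]'

```text
t: 13.98
ee_pos: [0.6953, 0.1003, 0.099]
tool_rot: [3.142, -0.0, 1.604]
ft_force: [0.4, 0.6, -0.5]
grip_width: 0.228
```

Request:
apply_moves --series '[{"travel":[0,0,0.15],"delta_rot":[0,0,0]},{"travel":[0,0,0.3],"delta_rot":[0,0,0]}]'

```text
t: 14.15
ee_pos: [0.6952, 0.1003, 0.0959]
tool_rot: [-3.142, -0.0, 1.604]
ft_force: [-0.2, -0.0, -0.4]
grip_width: 0.225
```

Request:
apply_moves --series '[{"travel":[0,0,0.15],"delta_rot":[0,0,0]},{"travel":[0,0,0.3],"delta_rot":[0,0,0]}]'

```text
t: 14.32
ee_pos: [0.6952, 0.1003, 0.093]
tool_rot: [3.142, 0.0, 1.604]
ft_force: [0.6, -0.5, -1.6]
grip_width: 0.219
```

Request:
apply_moves --series '[{"travel":[0,0,0.15],"delta_rot":[0,0,0]},{"travel":[0,0,0.3],"delta_rot":[0,0,0]}]'

```text
t: 14.48
ee_pos: [0.6952, 0.1003, 0.0899]
tool_rot: [-3.142, 0.0, 1.604]
ft_force: [0.3, 0.2, -0.9]
grip_width: 0.223
```

Request:
apply_moves --series '[{"travel":[0,0,0.15],"delta_rot":[0,0,0]},{"travel":[0,0,0.3],"delta_rot":[0,0,0]}]'

```text
t: 14.65
ee_pos: [0.6953, 0.1003, 0.087]
tool_rot: [3.142, 0.0, 1.604]
ft_force: [-0.6, 0.8, -0.6]
grip_width: 0.227
```

Request:
apply_moves --series '[{"travel":[0,0,0.15],"delta_rot":[0,0,0]},{"travel":[0,0,0.3],"delta_rot":[0,0,0]}]'

```text
t: 14.82
ee_pos: [0.6953, 0.1003, 0.084]
tool_rot: [3.142, 0.0, 1.604]
ft_force: [0.2, -0.7, -1.1]
grip_width: 0.227
```

Request:
apply_moves --series '[{"travel":[0,0,0.15],"delta_rot":[0,0,0]},{"travel":[0,0,0.3],"delta_rot":[0,0,0]}]'

```text
t: 14.98
ee_pos: [0.6952, 0.1003, 0.081]
tool_rot: [3.142, -0.0, 1.604]
ft_force: [-0.6, -0.4, -0.8]
grip_width: 0.228
```

Request:
apply_moves --series '[{"travel":[0,0,-0.2],"delta_rot":[0,0,0]},{"travel":[0,0,-0.4],"delta_rot":[0,0,0]}]'

```text
t: 15.15
ee_pos: [0.6951, 0.1003, 0.0851]
tool_rot: [-3.141, 0.0, 1.604]
ft_force: [-0.4, -0.4, -1.3]
grip_width: 0.227
```

Request:
apply_moves --series '[{"travel":[0,0,-0.2],"delta_rot":[0,0,0]},{"travel":[0,0,-0.4],"delta_rot":[0,0,0]}]'

```text
t: 15.32
ee_pos: [0.6954, 0.1003, 0.0896]
tool_rot: [3.141, -0.0, 1.604]
ft_force: [0.3, 0.1, -1.3]
grip_width: 0.228
```

Request:
apply_moves --series '[{"travel":[0,0,-0.2],"delta_rot":[0,0,0]},{"travel":[0,0,-0.4],"delta_rot":[0,0,0]}]'

```text
t: 15.48
ee_pos: [0.6953, 0.1003, 0.0935]
tool_rot: [3.141, 0.0, 1.604]
ft_force: [-0.9, 1.0, -0.9]
grip_width: 0.228
```

A is also slack. I'll take the blade back to its stand.

Request:
apply_moves --series '[{"travel":[0,0,-1],"delta_rot":[0,0,0]},{"travel":[0,0,-3],"delta_rot":[0,0,0]},{"travel":[0,0,-6],"delta_rot":[0,0,0]},{"travel":[0,0,-9],"delta_rot":[0,0,0]},{"travel":[0,0,-11],"delta_rot":[0,0,0]},{"travel":[0,0,-11],"delta_rot":[0,0,0]},{"travel":[0,0,-11],"delta_rot":[0,0,0]}]'

```text
t: 16.07
ee_pos: [0.6959, 0.1004, 0.2048]
tool_rot: [3.139, -0.0, 1.604]
ft_force: [0.0, -0.9, -1.9]
grip_width: 0.226
```

```bash
python3 - <<'E'
from h import *
plan(.6277,-.2655,.20,1.911)
E
```

```text
travel cm [-36.35  -8.03   0.45] rot [ 0.003  0.    -0.307] at [0.6959 0.1004 0.2048] [ 3.139 -0.     1.604] F [ 0.01 -0.88 -1.86] g 0.226 t 16.1
```

Request:
apply_moves --series '[{"travel":[-4,-0.9,0],"delta_rot":[0,0,-0.1]},{"travel":[-8,-1.8,0],"delta_rot":[0,0,-0.2]},{"travel":[-12,-2.7,0],"delta_rot":[0,0,-0.307]},{"travel":[-16,-3.5,0],"delta_rot":[0,0,-0.307]},{"travel":[-20,-4.4,0],"delta_rot":[0,0,-0.307]},{"travel":[-24,-5.3,0],"delta_rot":[0,0,-0.307]},{"travel":[-28,-6.2,0],"delta_rot":[0,0,-0.307]},{"travel":[-32,-7.1,0],"delta_rot":[0,0,-0.307]},{"travel":[-35,-7.7,0],"delta_rot":[0,0,-0.307]},{"travel":[-36.4,-8,0],"delta_rot":[0,0,-0.307]}]'

```text
t: 16.9
ee_pos: [0.6255, -0.2699, 0.2019]
tool_rot: [-3.14, -0.001, 1.908]
ft_force: [0.5, 0.0, -1.2]
grip_width: 0.226
```

Request:
apply_moves --series '[{"travel":[0,0,0],"delta_rot":[0,0,0]},{"travel":[0,0,0],"delta_rot":[0,0,0]},{"travel":[0,0,0],"delta_rot":[0,0,0]}]'

```text
t: 17.15
ee_pos: [0.6274, -0.265, 0.2026]
tool_rot: [-3.141, -0.001, 1.912]
ft_force: [0.6, 0.1, -0.9]
grip_width: 0.226
```

```bash
python3 - <<'E'
from h import *
cam('wrist','w9.png')
plan(.6277,-.2655,.0785,1.911)
E
```

```text
travel cm [-0.09 -0.   12.43] rot [-0.    -0.001  0.001] at [ 0.6275 -0.2647  0.2028] [-3.141e+00 -1.000e-03  1.912e+00] F [-0.17 -0.67 -1.17] g 0.225 t 17.2
```

View pics/w9.png

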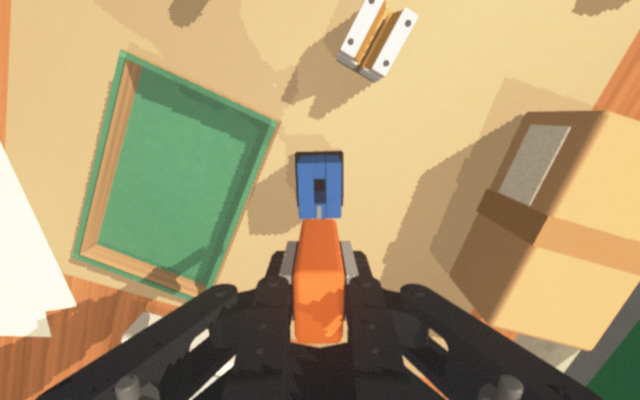

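The stand hole is right under the blade. Guide C has shifted, from about (348,30) to (377,38), so I'll re-measure it later.

Request:
apply_moves --series '[{"travel":[-0.1,0,3],"delta_rot":[0,0,0]},{"travel":[-0.1,0,5],"delta_rot":[0,0,0]},{"travel":[-0.1,0,6.5],"delta_rot":[0,0,0]},{"travel":[-0.1,0,8],"delta_rot":[0,0,0]},{"travel":[-0.1,0,9.5],"delta_rot":[0,0,0]},{"travel":[-0.1,0,11],"delta_rot":[0,0,0]},{"travel":[-0.1,0,12],"delta_rot":[0,0,0]},{"travel":[-0.1,0,12.2],"delta_rot":[0,0,0]},{"travel":[-0.1,0,12.3],"delta_rot":[0,0,0]},{"travel":[-0.1,0,12.3],"delta_rot":[0,0,0]}]'

```text
t: 18.03
ee_pos: [0.6281, -0.2667, 0.0807]
tool_rot: [3.141, 0.0, 1.911]
ft_force: [-0.3, -1.2, -0.9]
grip_width: 0.23
```

```bash
python3 - <<'E'
from h import *
plan(.6277,-.2655,.0785,1.911)
E
```

```text
travel cm [0.13 0.01 0.22] rot [0.001 0.    0.   ] at [ 0.6281 -0.2667  0.0807] [3.141 0.    1.911] F [-0.28 -1.23 -0.92] g 0.23 t 18.0
```

Not touching yet. I'll lower the last 2 mm and then release.

Request:
apply_moves --series '[{"travel":[0.1,0,0.1],"delta_rot":[0,0,0]},{"travel":[0.1,0,0.2],"delta_rot":[0,0,0]},{"travel":[0.1,0,0.2],"delta_rot":[0,0,0]}]'

```text
t: 18.28
ee_pos: [0.6275, -0.2661, 0.0785]
tool_rot: [3.141, 0.0, 1.911]
ft_force: [1.1, 0.3, 1.3]
grip_width: 0.226
```

Request:
apply_moves --series '[{"travel":[0,0,0],"delta_rot":[0,0,0]},{"travel":[0,0,0],"delta_rot":[0,0,0]},{"travel":[0,0,0],"delta_rot":[0,0,0]},{"travel":[0,0,0],"delta_rot":[0,0,0]},{"travel":[0,0,0],"delta_rot":[0,0,0]},{"travel":[0,0,0],"delta_rot":[0,0,0]},{"travel":[0,0,0],"delta_rot":[0,0,0]},{"travel":[0,0,0],"delta_rot":[0,0,0]}]' --grip 8.5

```text
t: 18.95
ee_pos: [0.6273, -0.2661, 0.0781]
tool_rot: [-3.142, -0.0, 1.911]
ft_force: [0.2, -1.1, 0.4]
grip_width: 0.995
```

Request:
apply_moves --series '[{"travel":[0,0,-2],"delta_rot":[0,0,0]},{"travel":[0,0,-4],"delta_rot":[0,0,0]},{"travel":[0,0,-8],"delta_rot":[0,0,0]},{"travel":[0,0,-12],"delta_rot":[0,0,0]},{"travel":[0,0,-16],"delta_rot":[0,0,0]},{"travel":[0,0,-17],"delta_rot":[0,0,0]},{"travel":[0,0,-17],"delta_rot":[0,0,0]}]'

```text
t: 19.53
ee_pos: [0.6286, -0.2667, 0.2522]
tool_rot: [3.137, 0.004, 1.911]
ft_force: [0.1, -0.4, -0.7]
grip_width: 0.996
```

```bash
python3 - <<'E'
from h import *
cam('wrist','w10.png');cam('scene','s10.png')
plan(.6277,-.2655,.0785,1.911)
E
```

```text
travel cm [ 0.06  0.04 16.94] rot [ 0.  0. -0.] at [ 0.6275 -0.2662  0.2479] [3.141 0.    1.911] F [ 0.14 -1.04 -1.1 ] g 0.998 t 19.6
```

View pics/w10.png

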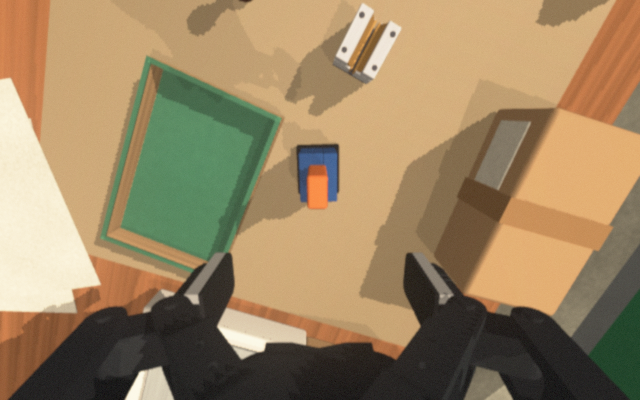

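View pics/s10.png

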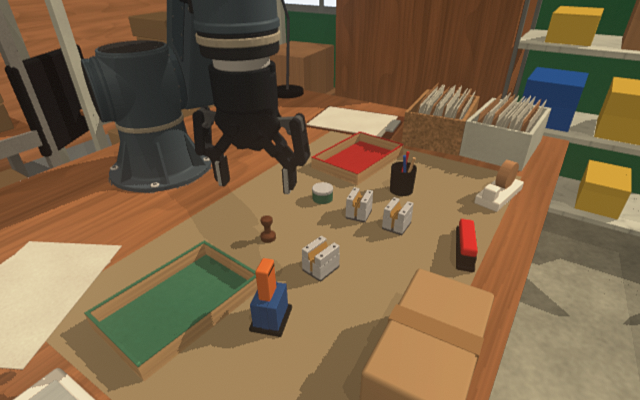

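The blade is home. Now I'll measure guide C's new pose and the green tray from this view.

```bash
python3 - <<'E'
from h import *
im=cv2.imread('pics/w10.png')
cv2.imwrite('pics/w10z.png',np.hstack([cv2.resize(im[0:100,310:410],None,fx=4,fy=4,interpolation=cv2.INTER_CUBIC),cv2.resize(im[50:290,90:290],None,fx=2,fy=2,interpolation=cv2.INTER_CUBIC)[:400]]))
E
```

```text
(no output)
```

View pics/w10z.png

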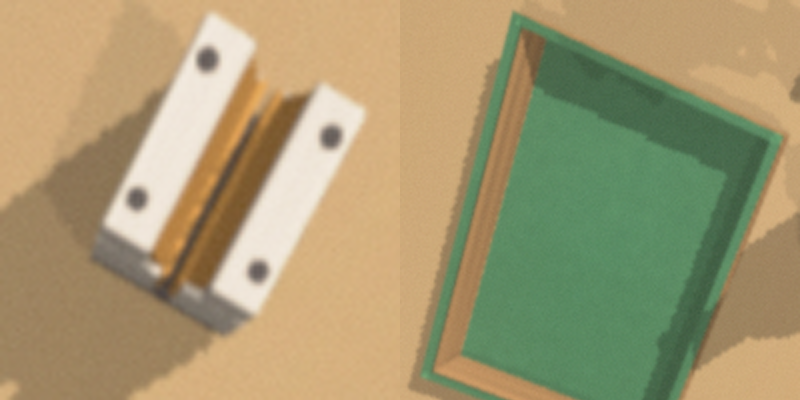

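```bash
python3 - <<'E'
from h import *
c=cam('wrist')
f=lambda x,y,s,o,z:ray(c,(x+.5)/s-.5+o[0],(y+.5)/s-.5+o[1],z)[:2]
P=np.array([f(x,y,4,(310,0),.056) for x,y in [(207,59),(331,137),(258,271),(137,198)]])
print(P.mean(0).round(4),[np.arctan2(*(v[::-1])).round(3) for v in (P[1]-P[0],P[2]-P[3],P[0]-P[3],P[1]-P[2])])
T=[f(x-400,y,2,(90,50),.036) for x,y in [(515,14),(783,137),(424,376)]]
print(np.round(T,4),'c',((T[1]+T[2])/2).round(4),np.linalg.norm(T[1]-T[0]),np.linalg.norm(T[2]-T[0]),[np.arctan2(*(v[::-1])).round(3) for v in(T[1]-T[0],T[0]-T[2])])
# top rims
t=cam('top');im=t['pixels'];g=cv2.cvtColor(im,cv2.COLOR_RGB2HSV);H,S,V=[g[...,i] for i in range(3)]
for n,m in(('red',((H<6)|(H>174))&(S>150)&(V>80)),('green',(H>50)&(H<85)&(S>80))):
    m=m.astype(np.uint8);k=cv2.connectedComponentsWithStats(m);i=1+np.argmax(k[2][1:,4]);ys,xs=np.where(k[1]==i)
    b=cv2.boxPoints(cv2.minAreaRect(np.c_[xs,ys].astype(np.float32)));print(n,b.round(1).tolist());B=np.array([ray(t,*q,.036)[:2] for q in b]);print(B.round(3).tolist(),B.mean(0).round(4))
cam('top','t10.png')
plan(*P.mean(0),.25,1.5708)
E
```

```text
[ 0.6261 -0.1137] [np.float64(-0.153), np.float64(-0.153), np.float64(1.421), np.float64(1.416)]
[[ 0.4045 -0.2035]
 [ 0.5628 -0.2165]
 [ 0.3855 -0.4393]] c [ 0.4741 -0.3279] 0.15885852186658475 0.23656679198099595 [np.float64(-0.082), np.float64(1.49)]
red [[155.10000610351562, 267.70001220703125], [162.0, 211.5], [246.0, 221.89999389648438], [239.10000610351562, 278.0]]
[[0.397, 0.467], [0.557, 0.456], [0.528, 0.214], [0.37, 0.229]] [0.4629 0.3416]
green [[399.0, 212.0], [399.0, 212.0], [399.0, 212.0], [399.0, 212.0]]
[[0.557, -0.221], [0.557, -0.221], [0.557, -0.221], [0.557, -0.221]] [ 0.5575 -0.2214]
travel cm [14.37  5.01 -0.33] rot [-0.002 -0.001  0.34 ] at [ 0.6268 -0.2659  0.2466] [-3.140e+00 -2.000e-03  1.911e+00] F [ 0.01 -0.21  0.33] g 0.992 t 19.8
```

Request:
apply_moves --series '[{"travel":[4,1.4,0],"delta_rot":[0,0,0.12]},{"travel":[8,2.8,0],"delta_rot":[0,0,0.24]},{"travel":[12,4.2,3],"delta_rot":[0,0,0.36]},{"travel":[14.4,5,6],"delta_rot":[0,0,0.492]},{"travel":[14.4,5,9],"delta_rot":[0,0,0.492]},{"travel":[14.4,5,11],"delta_rot":[0,0,0.492]},{"travel":[14.4,5,11],"delta_rot":[0,0,0.492]},{"travel":[14.4,5,11],"delta_rot":[0,0,0.492]}]'

```text
t: 20.45
ee_pos: [0.6254, -0.1135, 0.1373]
tool_rot: [-3.139, -0.0, 1.419]
ft_force: [-0.3, -0.7, -0.2]
grip_width: 0.997
```

```bash
python3 - <<'E'
from h import *
c=cam('wrist','w11.png')
plan(.6261,-.1137,.018,1.419)
E
```

```text
travel cm [ 0.03 -0.03 12.08] rot [-0.  0. -0.] at [ 0.6264 -0.114   0.1388] [-3.142  0.     1.419] F [-0.12  0.27  0.42] g 0.997 t 20.5
```

View pics/w11.png

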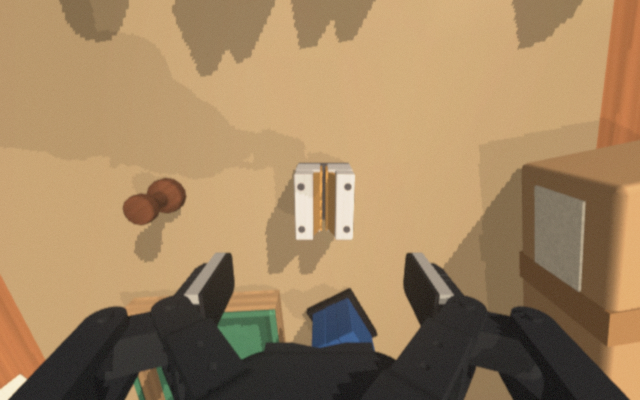

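Request:
apply_moves --series '[{"travel":[0,0,4],"delta_rot":[0,0,0]},{"travel":[0,0,7.5],"delta_rot":[0,0,0]},{"travel":[0,0,10],"delta_rot":[0,0,0]},{"travel":[0,0,11.5],"delta_rot":[0,0,0]},{"travel":[0,0,12],"delta_rot":[0,0,0]},{"travel":[0,0,12],"delta_rot":[0,0,0]},{"travel":[0,0,12],"delta_rot":[0,0,0]}]'

```text
t: 21.08
ee_pos: [0.6276, -0.1143, 0.02]
tool_rot: [3.139, 0.0, 1.418]
ft_force: [-0.3, 0.1, -0.2]
grip_width: 0.995
```

Request:
apply_moves --series '[{"travel":[0,0,0],"delta_rot":[0,0,0]},{"travel":[0,0,0],"delta_rot":[0,0,0]},{"travel":[0,0,0],"delta_rot":[0,0,0]},{"travel":[0,0,0],"delta_rot":[0,0,0]},{"travel":[0,0,0],"delta_rot":[0,0,0]},{"travel":[0,0,0],"delta_rot":[0,0,0]},{"travel":[0,0,0],"delta_rot":[0,0,0]},{"travel":[0,0,0],"delta_rot":[0,0,0]}]' --grip 0 --newtons 90

```text
t: 21.75
ee_pos: [0.6278, -0.114, 0.0197]
tool_rot: [3.139, 0.0, 1.419]
ft_force: [1.5, -0.4, 10.8]
grip_width: 0.547
```

Request:
apply_moves --series '[{"travel":[0,0,-1],"delta_rot":[0,0,0]},{"travel":[0,0,-3],"delta_rot":[0,0,0]},{"travel":[0,0,-6],"delta_rot":[0,0,0]},{"travel":[0,0,-9],"delta_rot":[0,0,0]},{"travel":[0,0,-11],"delta_rot":[0,0,0]},{"travel":[0,0,-11],"delta_rot":[0,0,0]},{"travel":[0,0,-11],"delta_rot":[0,0,0]}]'

```text
t: 22.33
ee_pos: [0.6267, -0.1137, 0.1286]
tool_rot: [3.14, 0.0, 1.419]
ft_force: [-1.1, 0.9, -8.0]
grip_width: 0.549
```

```bash
python3 - <<'E'
from h import *
c=cam('wrist','w12.png')
plan(.474,-.328,.026,1.49)
E
```

```text
travel cm [-23.49 -11.75  10.12] rot [-0.001 -0.    -0.071] at [ 0.6259 -0.1136  0.1271] [-3.14  -0.     1.419] F [-0.57 -0.31 -7.11] g 0.551 t 22.4
```

View pics/w12.png

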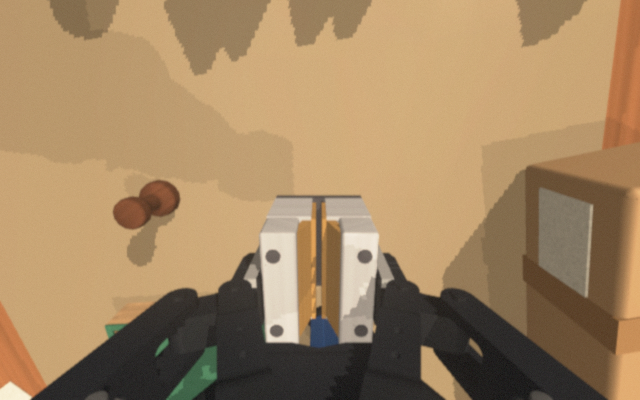

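Request:
apply_moves --series '[{"travel":[0,-2,-4],"delta_rot":[0,0,0]},{"travel":[-3,-4,-6],"delta_rot":[0,0,-0.07]},{"travel":[-6,-6,-6],"delta_rot":[0,0,-0.07]},{"travel":[-9,-8,-6],"delta_rot":[0,0,-0.07]},{"travel":[-12,-10,-6],"delta_rot":[0,0,-0.07]},{"travel":[-15.5,-11.7,-6],"delta_rot":[0,0,-0.07]},{"travel":[-19,-11.7,-6],"delta_rot":[0,0,-0.07]},{"travel":[-22,-11.7,-6],"delta_rot":[0,0,-0.07]},{"travel":[-23.5,-11.7,-6],"delta_rot":[0,0,-0.07]},{"travel":[-23.5,-11.7,-6],"delta_rot":[0,0,-0.07]}]'

```text
t: 23.22
ee_pos: [0.4735, -0.3307, 0.1858]
tool_rot: [-3.139, -0.001, 1.486]
ft_force: [-0.2, -0.0, -6.4]
grip_width: 0.552
```

```bash
python3 - <<'E'
from h import *
c=cam('wrist','w13.png');cam('top','t13.png')
plan(.474,-.328,.027,1.49)
E
```

```text
travel cm [-0.02  0.   15.92] rot [-0.003 -0.002 -0.002] at [ 0.4744 -0.3281  0.1862] [-3.139e+00 -2.000e-03  1.488e+00] F [ 0.13  1.36 -6.92] g 0.548 t 23.3
```

View pics/w13.png

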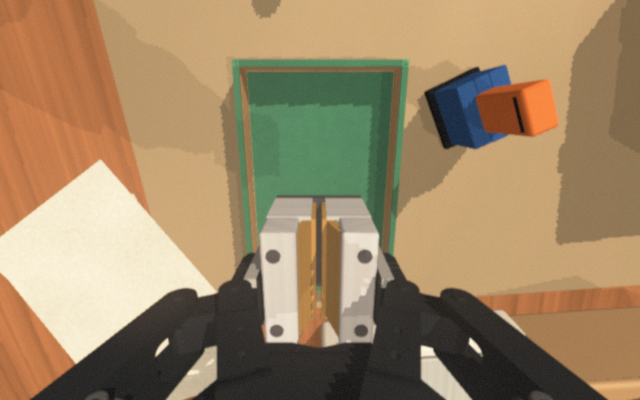

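Request:
apply_moves --series '[{"travel":[0,0,4],"delta_rot":[0,0,0]},{"travel":[0,0,8],"delta_rot":[0,0,0]},{"travel":[0,0,11],"delta_rot":[0,0,0]},{"travel":[0,0,13.5],"delta_rot":[0,0,0]},{"travel":[0,0,15],"delta_rot":[0,0,0]},{"travel":[0,0,15.5],"delta_rot":[0,0,0]},{"travel":[0,0,15.7],"delta_rot":[0,0,0]},{"travel":[0,0,15.9],"delta_rot":[0,0,0]},{"travel":[0,0,15.9],"delta_rot":[0,0,0]}]'

```text
t: 24.07
ee_pos: [0.4758, -0.3283, 0.0298]
tool_rot: [3.141, 0.0, 1.489]
ft_force: [0.4, 0.1, -7.3]
grip_width: 0.555
```

```bash
python3 - <<'E'
from h import *
plan(.474,-.328,.027,1.49)
E
```

```text
travel cm [ 0.01 -0.18  0.28] rot [ 0.001  0.    -0.001] at [ 0.4758 -0.3283  0.0298] [3.141 0.    1.489] F [ 0.37  0.09 -7.25] g 0.555 t 24.1
```

Request:
apply_moves --series '[{"travel":[0,0,0.1],"delta_rot":[0,0,0]},{"travel":[0,0,0.2],"delta_rot":[0,0,0]},{"travel":[0,0,0.2],"delta_rot":[0,0,0]}]'

```text
t: 24.32
ee_pos: [0.4754, -0.3284, 0.0275]
tool_rot: [3.141, 0.0, 1.489]
ft_force: [-0.7, -0.5, -7.3]
grip_width: 0.548
```

Request:
apply_moves --series '[{"travel":[0,0,0.1],"delta_rot":[0,0,0]},{"travel":[0,0,0.1],"delta_rot":[0,0,0]},{"travel":[0,0,0.1],"delta_rot":[0,0,0]}]'

```text
t: 24.57
ee_pos: [0.4751, -0.3283, 0.0261]
tool_rot: [-3.142, -0.0, 1.489]
ft_force: [-0.6, -0.5, -6.5]
grip_width: 0.546
```

Request:
apply_moves --series '[{"travel":[0,0,0.1],"delta_rot":[0,0,0]},{"travel":[0,0,0.1],"delta_rot":[0,0,0]},{"travel":[0,0,0.1],"delta_rot":[0,0,0]}]'

```text
t: 24.82
ee_pos: [0.4752, -0.3284, 0.0257]
tool_rot: [3.141, 0.0, 1.489]
ft_force: [-3.6, 2.3, 4.7]
grip_width: 0.55
```

Request:
apply_moves --series '[{"travel":[0,0,0.1],"delta_rot":[0,0,0]},{"travel":[0,0,0.1],"delta_rot":[0,0,0]},{"travel":[0,0,0.1],"delta_rot":[0,0,0]}]'

```text
t: 25.07
ee_pos: [0.4753, -0.3284, 0.0257]
tool_rot: [3.141, 0.001, 1.489]
ft_force: [-10.1, 6.7, 22.3]
grip_width: 0.547
```

Seated: contact at TCP z 0.0257, as predicted. I'll back off the press slightly, open to 6.5 cm and lift.

Request:
apply_moves --series '[{"travel":[0,0,-0.15],"delta_rot":[0,0,0]},{"travel":[0,0,-0.15],"delta_rot":[0,0,0]}]'

```text
t: 25.23
ee_pos: [0.4754, -0.3284, 0.026]
tool_rot: [3.141, 0.0, 1.489]
ft_force: [0.2, -0.0, -7.0]
grip_width: 0.548
```

Request:
apply_moves --series '[{"travel":[0,0,0],"delta_rot":[0,0,0]},{"travel":[0,0,0],"delta_rot":[0,0,0]},{"travel":[0,0,0],"delta_rot":[0,0,0]},{"travel":[0,0,0],"delta_rot":[0,0,0]},{"travel":[0,0,0],"delta_rot":[0,0,0]}]' --grip 7

```text
t: 25.65
ee_pos: [0.4753, -0.3284, 0.0256]
tool_rot: [3.141, 0.0, 1.489]
ft_force: [0.4, -0.0, -0.0]
grip_width: 0.82
```

Request:
apply_moves --series '[{"travel":[0,0,-1.5],"delta_rot":[0,0,0]},{"travel":[0,0,-4],"delta_rot":[0,0,0]},{"travel":[0,0,-8],"delta_rot":[0,0,0]},{"travel":[0,0,-12],"delta_rot":[0,0,0]},{"travel":[0,0,-16],"delta_rot":[0,0,0]},{"travel":[0,0,-20],"delta_rot":[0,0,0]},{"travel":[0,0,-22],"delta_rot":[0,0,0]},{"travel":[0,0,-22],"delta_rot":[0,0,0]}]'

```text
t: 26.32
ee_pos: [0.4767, -0.3293, 0.2508]
tool_rot: [3.135, 0.004, 1.489]
ft_force: [0.7, 0.3, 0.4]
grip_width: 0.816
```

```bash
python3 - <<'E'
from h import *
c=cam('wrist','w14.png')
plan(.5996,.0952,.25,1.77)
E
```

```text
travel cm [43.29  8.83 -0.26] rot [ 0.004  0.003 -0.281] at [ 0.4762 -0.329   0.248 ] [3.138e+00 2.000e-03 1.489e+00] F [-0.06 -0.04 -0.68] g 0.821 t 26.4
```

View pics/w14.png

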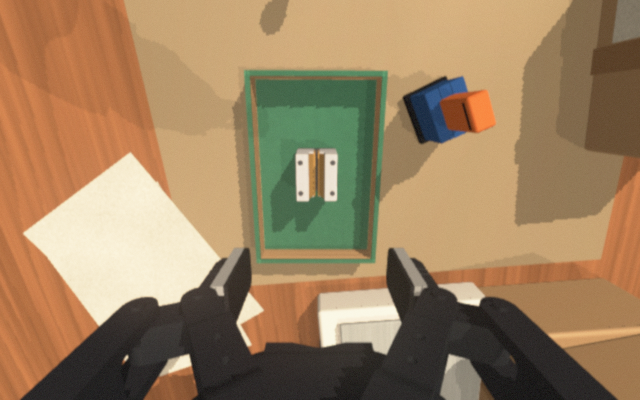

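Guide C stands mid green tray. Now B.

Request:
apply_moves --series '[{"travel":[4,0.8,0],"delta_rot":[0,0,-0.1]},{"travel":[8,1.6,0],"delta_rot":[0,0,-0.2]},{"travel":[12,2.4,0],"delta_rot":[0,0,-0.281]},{"travel":[16,3.2,0],"delta_rot":[0,0,-0.281]},{"travel":[20,4,0],"delta_rot":[0,0,-0.281]},{"travel":[24,4.9,0],"delta_rot":[0,0,-0.281]},{"travel":[28,5.7,0],"delta_rot":[0,0,-0.281]},{"travel":[32,6.5,0],"delta_rot":[0,0,-0.281]},{"travel":[36,7.3,0],"delta_rot":[0,0,-0.281]},{"travel":[40,8.1,0],"delta_rot":[0,0,-0.281]}]'

```text
t: 27.2
ee_pos: [0.5884, 0.0658, 0.2444]
tool_rot: [-3.14, -0.0, 1.77]
ft_force: [1.3, -1.2, 0.7]
grip_width: 0.821
```

```bash
python3 - <<'E'
from h import *
plan(.5996,.0952,.15,1.77)
E
```

```text
travel cm [2.66 1.7  9.44] rot [-0.002 -0.    -0.   ] at [0.5884 0.0658 0.2444] [-3.14 -0.    1.77] F [ 1.25 -1.16  0.71] g 0.821 t 27.2
```

Request:
apply_moves --series '[{"travel":[2.4,1.2,3],"delta_rot":[0,0,0]},{"travel":[2.4,1.2,6],"delta_rot":[0,0,0]},{"travel":[2.4,1.2,9.4],"delta_rot":[0,0,0]},{"travel":[2.4,1.2,9.4],"delta_rot":[0,0,0]},{"travel":[2.4,1.2,9.4],"delta_rot":[0,0,0]},{"travel":[2.4,1.2,9.4],"delta_rot":[0,0,0]}]'

```text
t: 27.7
ee_pos: [0.5961, 0.0894, 0.1531]
tool_rot: [3.141, -0.0, 1.769]
ft_force: [1.2, 0.6, 0.5]
grip_width: 0.817
```

```bash
python3 - <<'E'
from h import *
cam('wrist','w15.png')
plan(.5996,.0952,.0195,1.77)
E
```

```text
travel cm [ 0.51  0.37 13.42] rot [ 0.002  0.    -0.001] at [0.5966 0.0894 0.1537] [3.139 0.    1.769] F [0.36 0.06 0.16] g 0.821 t 27.8
```

View pics/w15.png

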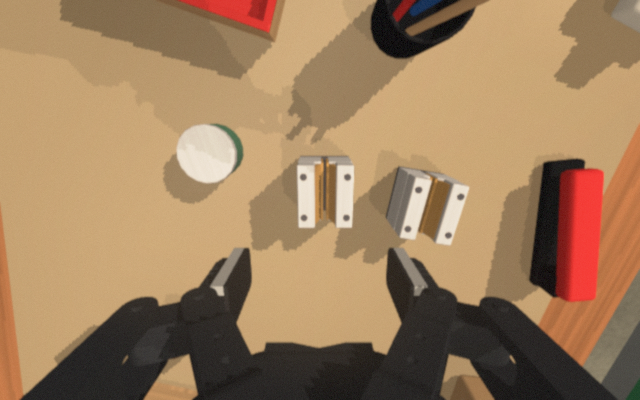

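B is still where it was measured. The remaining offset (+5, +4 mm) matches the picture.

Request:
apply_moves --series '[{"travel":[0.5,0.4,3],"delta_rot":[0,0,0]},{"travel":[0.5,0.4,6.5],"delta_rot":[0,0,0]},{"travel":[0.5,0.4,9.5],"delta_rot":[0,0,0]},{"travel":[0.5,0.4,12],"delta_rot":[0,0,0]},{"travel":[0.5,0.4,13.3],"delta_rot":[0,0,0]},{"travel":[0.5,0.4,13.4],"delta_rot":[0,0,0]},{"travel":[0.5,0.4,13.4],"delta_rot":[0,0,0]}]'

```text
t: 28.33
ee_pos: [0.5995, 0.0952, 0.0189]
tool_rot: [3.14, 0.0, 1.769]
ft_force: [0.1, -0.5, 0.5]
grip_width: 0.819
```

Request:
apply_moves --series '[{"travel":[0,0,0],"delta_rot":[0,0,0]},{"travel":[0,0,0],"delta_rot":[0,0,0]},{"travel":[0,0,0],"delta_rot":[0,0,0]},{"travel":[0,0,0],"delta_rot":[0,0,0]},{"travel":[0,0,0],"delta_rot":[0,0,0]},{"travel":[0,0,0],"delta_rot":[0,0,0]},{"travel":[0,0,0],"delta_rot":[0,0,0]}]' --grip 0 --newtons 90

```text
t: 28.92
ee_pos: [0.6002, 0.0955, 0.02]
tool_rot: [3.138, 0.0, 1.77]
ft_force: [-0.8, -0.4, 10.9]
grip_width: 0.547
```

Request:
apply_moves --series '[{"travel":[0,0,-1],"delta_rot":[0,0,0]},{"travel":[0,0,-3],"delta_rot":[0,0,0]},{"travel":[0,0,-6],"delta_rot":[0,0,0]},{"travel":[0,0,-10],"delta_rot":[0,0,0]},{"travel":[0,0,-14],"delta_rot":[0,0,0]},{"travel":[0,0,-17],"delta_rot":[0,0,0]},{"travel":[0,0,-17],"delta_rot":[0,0,0]},{"travel":[0,0,-17],"delta_rot":[0,0,0]}]'

```text
t: 29.58
ee_pos: [0.5994, 0.0955, 0.1896]
tool_rot: [3.138, 0.0, 1.77]
ft_force: [-0.1, -0.5, -9.5]
grip_width: 0.55
```

```bash
python3 - <<'E'
from h import *
c=cam('wrist','w16.png')
t=np.array([.4629,.3416]);a=-.12
for d in(-.06,.05):
    p=t+d*np.array([-np.sin(a),np.cos(a)]);print(p.round(4));plan(*p,.0265,1.5708+a)
E
```

```text
[0.4557 0.282 ]
travel cm [ 21.13 -10.3   16.11] rot [ 0.    -0.     0.319] at [0.5984 0.0953 0.1876] [ 3.142 -0.     1.77 ] F [-0.8   0.36 -8.47] g 0.553 t 29.6
[0.4689 0.3912]
travel cm [31.57 -6.85 16.11] rot [ 0.    -0.     0.319] at [0.5984 0.0953 0.1876] [ 3.142 -0.     1.77 ] F [-0.8   0.36 -8.47] g 0.553 t 29.6
```

View pics/w16.png

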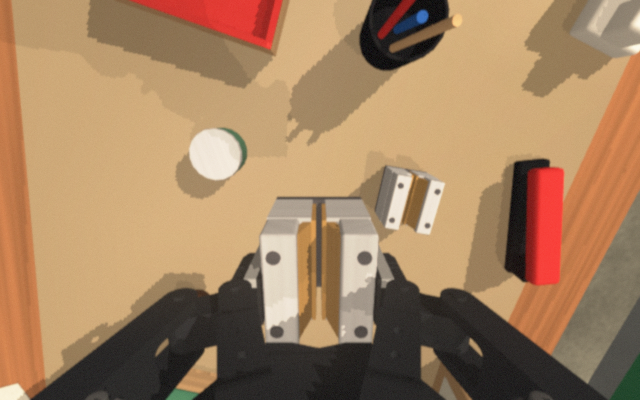

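Request:
apply_moves --series '[{"travel":[3,-2,0],"delta_rot":[0,0,0.1]},{"travel":[6,-4,0],"delta_rot":[0,0,0.2]},{"travel":[9.5,-5.5,0],"delta_rot":[0,0,0.319]},{"travel":[13.5,-6.5,0],"delta_rot":[0,0,0.319]},{"travel":[17.5,-6.8,0],"delta_rot":[0,0,0.319]},{"travel":[21.5,-6.8,0],"delta_rot":[0,0,0.319]},{"travel":[25.5,-6.8,0],"delta_rot":[0,0,0.319]},{"travel":[29,-6.8,0],"delta_rot":[0,0,0.319]},{"travel":[31.6,-6.8,0],"delta_rot":[0,0,0.319]},{"travel":[31.6,-6.8,0],"delta_rot":[0,0,0.319]}]'

```text
t: 30.47
ee_pos: [0.4669, 0.3955, 0.1849]
tool_rot: [-3.138, 0.001, 1.455]
ft_force: [-0.5, -0.6, -7.5]
grip_width: 0.55
```

Request:
apply_moves --series '[{"travel":[0,0,0],"delta_rot":[0,0,0]},{"travel":[0,0,0],"delta_rot":[0,0,0]}]'

```text
t: 30.63
ee_pos: [0.4688, 0.3908, 0.1859]
tool_rot: [-3.14, 0.002, 1.451]
ft_force: [0.4, -0.8, -8.6]
grip_width: 0.545
```

```bash
python3 - <<'E'
from h import *
c=cam('wrist','w17.png')
plan(.4689,.3912,.0265,1.451)
E
```

```text
travel cm [ 9.000e-02 -1.000e-02  1.599e+01] rot [-0.001  0.002 -0.001] at [0.4691 0.3905 0.1864] [-3.14e+00  2.00e-03  1.45e+00] F [-0.15 -0.11 -7.94] g 0.55 t 30.7
```

View pics/w17.png

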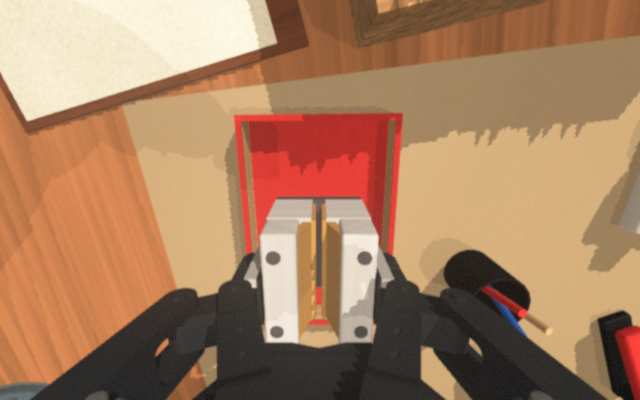

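Request:
apply_moves --series '[{"travel":[0,0,4],"delta_rot":[0,0,0]},{"travel":[0,0,8],"delta_rot":[0,0,0]},{"travel":[0,0,11],"delta_rot":[0,0,0]},{"travel":[0,0,13.5],"delta_rot":[0,0,0]},{"travel":[0,0,15],"delta_rot":[0,0,0]},{"travel":[0,0,15.5],"delta_rot":[0,0,0]},{"travel":[0,0,15.8],"delta_rot":[0,0,0]},{"travel":[0,0,15.9],"delta_rot":[0,0,0]},{"travel":[0,0,15.9],"delta_rot":[0,0,0]},{"travel":[0,0,15.9],"delta_rot":[0,0,0]}]'

```text
t: 31.52
ee_pos: [0.4702, 0.392, 0.0298]
tool_rot: [3.14, -0.001, 1.451]
ft_force: [-1.2, 0.2, -7.6]
grip_width: 0.552
```

Request:
apply_moves --series '[{"travel":[0,0,0.1],"delta_rot":[0,0,0]},{"travel":[0,0,0.1],"delta_rot":[0,0,0]},{"travel":[0,0,0.1],"delta_rot":[0,0,0]}]'

```text
t: 31.77
ee_pos: [0.4696, 0.3918, 0.0279]
tool_rot: [3.141, -0.0, 1.451]
ft_force: [-0.3, 0.3, -7.3]
grip_width: 0.547
```

Request:
apply_moves --series '[{"travel":[0,0,0.1],"delta_rot":[0,0,0]},{"travel":[0,0,0.1],"delta_rot":[0,0,0]},{"travel":[0,0,0.1],"delta_rot":[0,0,0]}]'

```text
t: 32.02
ee_pos: [0.4694, 0.3916, 0.0265]
tool_rot: [-3.142, 0.0, 1.451]
ft_force: [-0.2, 0.1, -7.6]
grip_width: 0.547
```

Request:
apply_moves --series '[{"travel":[0,0,0.1],"delta_rot":[0,0,0]},{"travel":[0,0,0.1],"delta_rot":[0,0,0]},{"travel":[0,0,0.1],"delta_rot":[0,0,0]}]'

```text
t: 32.27
ee_pos: [0.4695, 0.3917, 0.026]
tool_rot: [3.141, -0.0, 1.451]
ft_force: [-2.9, -1.8, 3.8]
grip_width: 0.549
```

Touching the floor. Release and lift.

Request:
apply_moves --series '[{"travel":[0,0,0],"delta_rot":[0,0,0]},{"travel":[0,0,0],"delta_rot":[0,0,0]},{"travel":[0,0,0],"delta_rot":[0,0,0]},{"travel":[0,0,0],"delta_rot":[0,0,0]},{"travel":[0,0,0],"delta_rot":[0,0,0]}]' --grip 7

```text
t: 32.68
ee_pos: [0.4696, 0.3918, 0.0257]
tool_rot: [3.141, -0.0, 1.451]
ft_force: [0.2, 0.3, -0.6]
grip_width: 0.821
```

Request:
apply_moves --series '[{"travel":[0,0,-1.5],"delta_rot":[0,0,0]},{"travel":[0,0,-4],"delta_rot":[0,0,0]},{"travel":[0,0,-8],"delta_rot":[0,0,0]},{"travel":[0,0,-12],"delta_rot":[0,0,0]},{"travel":[0,0,-16],"delta_rot":[0,0,0]},{"travel":[0,0,-20],"delta_rot":[0,0,0]},{"travel":[0,0,-22],"delta_rot":[0,0,0]},{"travel":[0,0,-22],"delta_rot":[0,0,0]}]'

```text
t: 33.35
ee_pos: [0.4709, 0.3928, 0.251]
tool_rot: [3.136, -0.006, 1.451]
ft_force: [1.3, 0.6, -0.4]
grip_width: 0.819
```

```bash
python3 - <<'E'
from h import *
c=cam('wrist','w18.png')
plan(.6945,.1003,.247,1.605)
E
```

```text
travel cm [-26.32  25.74   0.11] rot [ 0.003 -0.003 -0.154] at [0.4704 0.3924 0.2481] [ 3.138e+00 -3.000e-03  1.451e+00] F [ 0.38 -0.57 -0.12] g 0.822 t 33.4
```

View pics/w18.png

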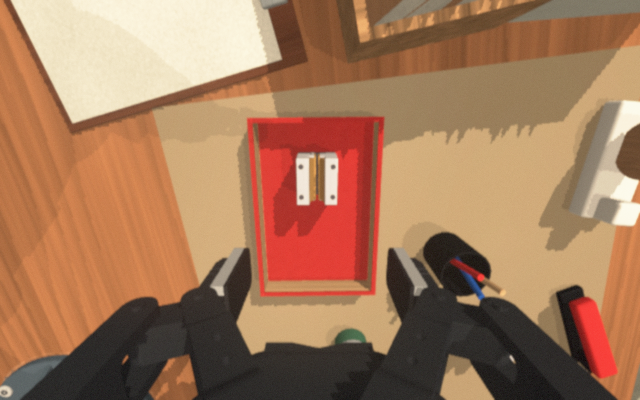

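B stands in the red tray. Now A.

Request:
apply_moves --series '[{"travel":[-3,2.9,0],"delta_rot":[0,0,-0.08]},{"travel":[-6,5.8,0],"delta_rot":[0,0,-0.154]},{"travel":[-9,8.7,0],"delta_rot":[0,0,-0.154]},{"travel":[-12,11.6,0],"delta_rot":[0,0,-0.154]},{"travel":[-15,14.6,0],"delta_rot":[0,0,-0.154]},{"travel":[-18,17.6,0],"delta_rot":[0,0,-0.154]},{"travel":[-21,20.6,0],"delta_rot":[0,0,-0.154]},{"travel":[-24,23.5,3],"delta_rot":[0,0,-0.154]},{"travel":[-26.3,25.7,6],"delta_rot":[0,0,-0.154]},{"travel":[-26.3,25.7,8],"delta_rot":[0,0,-0.154]}]'

```text
t: 34.23
ee_pos: [0.695, 0.0956, 0.163]
tool_rot: [-3.141, 0.001, 1.601]
ft_force: [0.1, -0.3, -0.5]
grip_width: 0.817
```

Request:
apply_moves --series '[{"travel":[0,0,0],"delta_rot":[0,0,0]},{"travel":[0,0,0],"delta_rot":[0,0,0]},{"travel":[0,0,0],"delta_rot":[0,0,0]}]'

```text
t: 34.48
ee_pos: [0.6929, 0.1006, 0.1665]
tool_rot: [3.141, -0.0, 1.605]
ft_force: [0.2, 0.6, 0.5]
grip_width: 0.82
```

```bash
python3 - <<'E'
from h import *
c=cam('wrist','w19.png')
plan(.6945,.1003,.0195,1.605)
E
```

```text
travel cm [-0.07  0.09 14.79] rot [ 0.002 -0.     0.001] at [0.6933 0.1009 0.1674] [ 3.14  -0.     1.606] F [-0.82  0.63  0.49] g 0.818 t 34.5
```

View pics/w19.png

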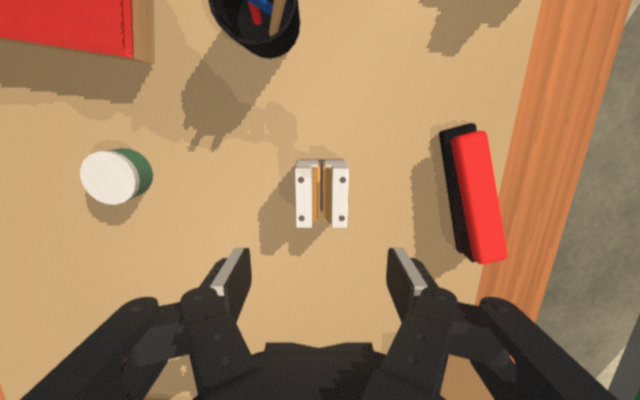

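Request:
apply_moves --series '[{"travel":[0,0.1,4],"delta_rot":[0,0,0]},{"travel":[0,0.1,8],"delta_rot":[0,0,0]},{"travel":[0,0.1,11],"delta_rot":[0,0,0]},{"travel":[0,0.1,13.5],"delta_rot":[0,0,0]},{"travel":[0,0.1,14.7],"delta_rot":[0,0,0]},{"travel":[0,0.1,14.8],"delta_rot":[0,0,0]},{"travel":[0,0.1,14.8],"delta_rot":[0,0,0]}]'

```text
t: 35.12
ee_pos: [0.6947, 0.1006, 0.0191]
tool_rot: [3.14, -0.0, 1.606]
ft_force: [0.6, -0.2, 0.0]
grip_width: 0.824
```

Request:
apply_moves --series '[{"travel":[0,0,0],"delta_rot":[0,0,0]},{"travel":[0,0,0],"delta_rot":[0,0,0]},{"travel":[0,0,0],"delta_rot":[0,0,0]},{"travel":[0,0,0],"delta_rot":[0,0,0]},{"travel":[0,0,0],"delta_rot":[0,0,0]},{"travel":[0,0,0],"delta_rot":[0,0,0]},{"travel":[0,0,0],"delta_rot":[0,0,0]}]' --grip 0 --newtons 90

```text
t: 35.7
ee_pos: [0.6957, 0.1002, 0.0203]
tool_rot: [3.138, -0.001, 1.605]
ft_force: [-1.2, 1.3, 9.6]
grip_width: 0.554
```

Request:
apply_moves --series '[{"travel":[0,0,-1],"delta_rot":[0,0,0]},{"travel":[0,0,-3],"delta_rot":[0,0,0]},{"travel":[0,0,-6],"delta_rot":[0,0,0]},{"travel":[0,0,-10],"delta_rot":[0,0,0]},{"travel":[0,0,-14],"delta_rot":[0,0,0]},{"travel":[0,0,-17],"delta_rot":[0,0,0]},{"travel":[0,0,-17],"delta_rot":[0,0,0]},{"travel":[0,0,-17],"delta_rot":[0,0,0]}]'

```text
t: 36.37
ee_pos: [0.6951, 0.0999, 0.1899]
tool_rot: [3.138, -0.0, 1.605]
ft_force: [-0.0, -0.7, -7.6]
grip_width: 0.549
```

```bash
python3 - <<'E'
from h import *
plan(.4557,.282,.0265,1.451)
E
```

```text
travel cm [ 19.   -23.37  16.26] rot [ 0.004 -0.001  0.154] at [0.6951 0.0999 0.1899] [ 3.138 -0.     1.605] F [-0.   -0.71 -7.59] g 0.549 t 36.4
```

Request:
apply_moves --series '[{"travel":[0,-4,0],"delta_rot":[0,0,0.08]},{"travel":[1,-8,0],"delta_rot":[0,0,0.154]},{"travel":[2,-12,0],"delta_rot":[0,0,0.154]},{"travel":[3.5,-15.5,0],"delta_rot":[0,0,0.154]},{"travel":[6,-18.5,0],"delta_rot":[0,0,0.154]},{"travel":[9,-21,0],"delta_rot":[0,0,0.154]},{"travel":[12,-22.8,0],"delta_rot":[0,0,0.154]},{"travel":[15.5,-23.4,0],"delta_rot":[0,0,0.154]},{"travel":[18,-23.4,0],"delta_rot":[0,0,0.154]},{"travel":[19,-23.4,0],"delta_rot":[0,0,0.154]}]'

```text
t: 37.2
ee_pos: [0.4519, 0.2842, 0.1861]
tool_rot: [-3.139, 0.001, 1.453]
ft_force: [-0.0, 0.1, -8.6]
grip_width: 0.548
```

Request:
apply_moves --series '[{"travel":[0,0,0],"delta_rot":[0,0,0]},{"travel":[0,0,0],"delta_rot":[0,0,0]},{"travel":[0,0,0],"delta_rot":[0,0,0]}]'

```text
t: 37.45
ee_pos: [0.4535, 0.2806, 0.1867]
tool_rot: [-3.14, 0.001, 1.45]
ft_force: [-0.3, 0.0, -7.6]
grip_width: 0.551
```

```bash
python3 - <<'E'
from h import *
c=cam('wrist','w20.png')
plan(.4557,.282,.0265,1.451)
E
```

```text
travel cm [ 0.19  0.2  16.05] rot [-0.001  0.001 -0.001] at [0.4537 0.2805 0.187 ] [-3.141e+00  1.000e-03  1.450e+00] F [ 1.   -0.31 -6.85] g 0.549 t 37.5
```

View pics/w20.png

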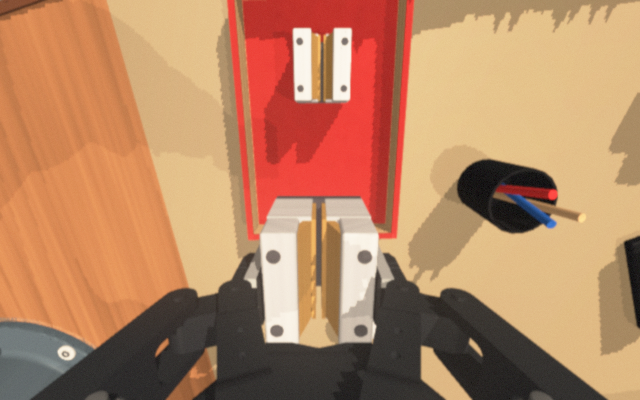

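```bash
python3 - <<'E'
from h import *
c=cam('wrist')
for u,v in((250,236),(396,236),(412,10)): print(ray(c,u,v,.036).round(3))
E
```

```text
[0.372 0.236 0.036]
[0.53  0.217 0.036]
[0.553 0.429 0.036]
```

Request:
apply_moves --series '[{"travel":[0.6,0.2,4],"delta_rot":[0,0,0]},{"travel":[0.6,0.2,8],"delta_rot":[0,0,0]},{"travel":[0.6,0.2,11],"delta_rot":[0,0,0]},{"travel":[0.6,0.2,13.5],"delta_rot":[0,0,0]},{"travel":[0.6,0.2,15],"delta_rot":[0,0,0]},{"travel":[0.6,0.2,15.5],"delta_rot":[0,0,0]},{"travel":[0.6,0.2,15.8],"delta_rot":[0,0,0]},{"travel":[0.6,0.2,16],"delta_rot":[0,0,0]},{"travel":[0.6,0.2,16],"delta_rot":[0,0,0]},{"travel":[0.6,0.2,16],"delta_rot":[0,0,0]}]'

```text
t: 38.38
ee_pos: [0.4572, 0.2878, 0.0286]
tool_rot: [3.14, -0.001, 1.451]
ft_force: [-0.4, 0.3, -6.0]
grip_width: 0.553
```

Request:
apply_moves --series '[{"travel":[0,0,0.1],"delta_rot":[0,0,0]},{"travel":[0,0,0.1],"delta_rot":[0,0,0]},{"travel":[0,0,0.1],"delta_rot":[0,0,0]}]'

```text
t: 38.63
ee_pos: [0.4567, 0.2876, 0.0269]
tool_rot: [3.141, -0.0, 1.451]
ft_force: [0.5, 0.4, -8.3]
grip_width: 0.55
```

Request:
apply_moves --series '[{"travel":[0,0,0.1],"delta_rot":[0,0,0]},{"travel":[0,0,0.1],"delta_rot":[0,0,0]},{"travel":[0,0,0.1],"delta_rot":[0,0,0]}]'

```text
t: 38.88
ee_pos: [0.4568, 0.2877, 0.0263]
tool_rot: [3.141, -0.001, 1.451]
ft_force: [-4.0, -1.5, 5.8]
grip_width: 0.554
```

Request:
apply_moves --series '[{"travel":[0,0,0],"delta_rot":[0,0,0]},{"travel":[0,0,0],"delta_rot":[0,0,0]},{"travel":[0,0,0],"delta_rot":[0,0,0]},{"travel":[0,0,0],"delta_rot":[0,0,0]},{"travel":[0,0,0],"delta_rot":[0,0,0]}]' --grip 7

```text
t: 39.3
ee_pos: [0.4567, 0.2875, 0.0257]
tool_rot: [3.141, -0.0, 1.451]
ft_force: [-0.1, 0.3, -0.2]
grip_width: 0.82
```

Request:
apply_moves --series '[{"travel":[0,0,-1.5],"delta_rot":[0,0,0]},{"travel":[0,0,-4],"delta_rot":[0,0,0]},{"travel":[0,0,-8],"delta_rot":[0,0,0]},{"travel":[0,0,-12],"delta_rot":[0,0,0]},{"travel":[0,0,-16],"delta_rot":[0,0,0]},{"travel":[0,0,-20],"delta_rot":[0,0,0]},{"travel":[0,0,-22],"delta_rot":[0,0,0]},{"travel":[0,0,-22],"delta_rot":[0,0,0]}]'

```text
t: 39.97
ee_pos: [0.4581, 0.2885, 0.2506]
tool_rot: [3.136, -0.005, 1.451]
ft_force: [1.2, 0.5, 0.5]
grip_width: 0.819
```

```bash
python3 - <<'E'
from h import *
cam('wrist','w21.png');cam('top','t21.png');cam('scene','s21.png')
plan(.4557,.282,.0265,1.451)
E
```

```text
travel cm [-0.54  0.   21.85] rot [-0.  0. -0.] at [0.4564 0.2874 0.245 ] [-3.141  0.     1.451] F [ 0.25 -0.07 -1.61] g 0.816 t 40.1
```

View pics/w21.png

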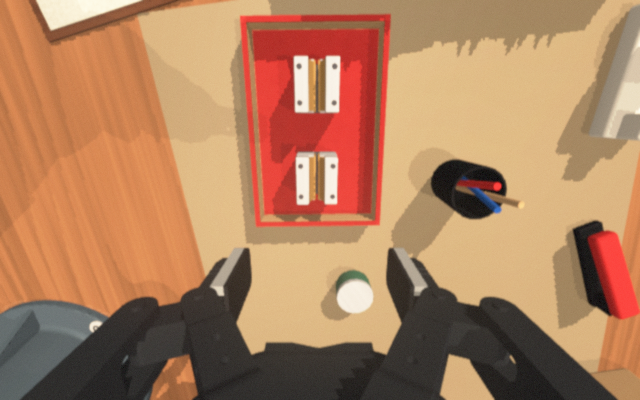

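View pics/s21.png

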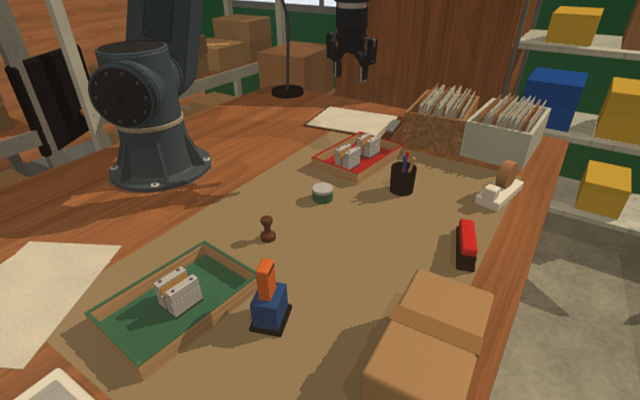

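View pics/t21.png

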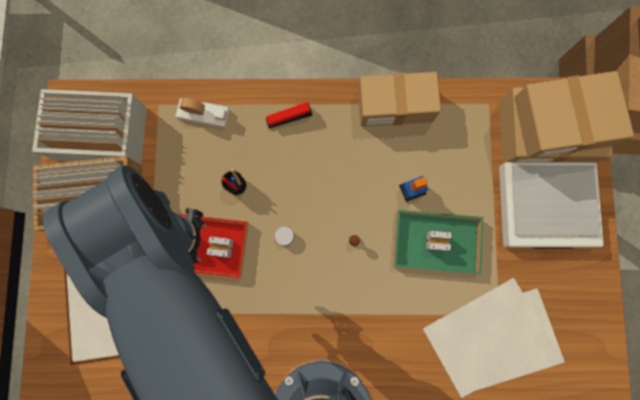

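The views show all three guides upright in the trays (one in green at (439,241), two in red). The blade is home at (415,187), and the tin and stamp are unmoved. No other guides are on the desk. Handing in.

```bash
python3 -c "
from bench import bot
print(bot.hand_in(), bot.get_state()['t'])"
```

```text
the job is handed in; nothing more can be done
the job is handed in; nothing more can be done
```

Three spring guides were on the desk. I felt each one with the blade, sorted all three and handed the job in at about 40 s.

| Guide (start position x, y in m) | What was felt | Tray |
|---|---|---|
| C (0.60, -0.11) | up to about 7 N to part the leaves, then a steady drag of about 4 N, pushed and pulled | green |
| B (0.60, 0.10) | no drag above the sensor noise (about 0.8 N), blade end down to 16 mm above the underside | red |
| A (0.69, 0.10) | no drag above the sensor noise, blade end down to 14 mm above the underside | red |

- **Knock:** guide C was knocked about 26 mm aside after I had tested it. I measured it again before picking it up.
- **Last pictures:** all three guides stand upright inside their trays, and the blade is upright and home in its stand. The tin, stamp and pen pot show no movement, and the open gripper is clear of everything.
- **Not measured:** I judged the blade's seating and the guides' uprightness from the pictures and from the contact heights felt while setting them down. No check failed or disagreed.

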